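Tea round in the station mess room

TASK

Get the tea round ready: for each mug that is out, in the order white, blue, brown (leaving out any that is missing), stand it upright in the dispenser's tray and press the red plunger right down to its stop, so that a sweetener tablet drops into it, then stand the mug upright on the raised ledge between its brass rails. When all the mugs are standing on the ledge, press the desk bell's plunger right down to call the crew. Leave the mugs standing there, and leave the teapot, tea caddy and teaspoon where they are.

Things in the scene. Friction and masses are not known exactly. Their poses are not given: they have to be found in the camera images.
- mug_white: White mug, 64 mm outside diameter, straight-sided, 80 mm tall, wall 4 mm, 0.2 kg. Origin: centre of its underside; z up out of its mouth. Its handle stands out about 36 mm beyond the wall on the mug's +y side, so it is best gripped from above across its x axis, in the upper half. May be absent.
- mug_blue: Blue mug, 64 mm outside diameter, straight-sided, 80 mm tall, wall 4 mm, 0.2 kg. Origin: centre of its underside; z up out of its mouth. Its handle stands out about 36 mm beyond the wall on the mug's +y side, so it is best gripped from above across its x axis, in the upper half. May be absent.
- mug_brown: Reddish-brown mug, 64 mm outside diameter, straight-sided, 80 mm tall, wall 4 mm, 0.2 kg. Origin: centre of its underside; z up out of its mouth. Its handle stands out about 36 mm beyond the wall on the mug's +y side, so it is best gripped from above across its x axis, in the upper half. May be absent.
- dispenser: Fixed sweetener tablet dispenser: white column 60 mm across and 140 mm tall (black collar to 154 mm, plunger above) on a 12 mm grey base plate, with a square steel tray beside it on this body's +y side. Origin: on the table under the column's axis; z up. A mug's handle must point away from the column.
- tray (a point): Centre of the tray's floor, 16 mm above the table, 95 mm from the column's axis. Tray: 88 mm square inside, square to the dispenser, wall 10 mm above its floor. A red chute juts from the column over the tray's edge, 107 to 135 mm above the table, ending 41 mm from this point: a mug can be lowered straight into the middle. A mug standing flat in the tray is under the chute.
- plunger_top (a point): Centre of the top of the dispenser's red plunger head, a disc 38 mm across on the column's axis, 194 mm above the table at rest; it moves with the plunger.
- plunger (a joint): Travel of the dispenser's plunger, 0 at rest (up) to 0.022 m at its stop (down). Spring: about 3 N to start, 9.5 N at the stop; it comes up by itself.
- ledge: Fixed narrow wooden ledge, 96 mm deep (its x) and 360 mm long (its y), its top face 100 mm above the table. Low brass rails along all four edges, 10 mm above the top face, leave a strip 86 mm by 350 mm. Room for three mugs side by side, e.g. 110 mm apart, with their handles along the ledge. Origin: on the table under its centre; z up.
- ledge_top (a point): Centre of the ledge's top face, 100 mm above the table.
- bell: Fixed brass desk bell on a black base 80 mm across, dome to 40 mm above the table. Origin: on the table under its centre.
- bell_top (a point): Centre of the top of the bell's steel plunger button, 22 mm across, 57 mm above the table at rest; it moves with the plunger.
- bell_plunger (a joint): Travel of the bell's plunger, 0 at rest (up) to 0.008 m at its stop (down). Spring: about 2 N to start, 5 N at the stop; it comes up by itself.
- teapot: Brown teapot, 116 mm across, 98 mm tall, spout along +y and handle along -y out to 95 mm. Origin: under its centre. To be left alone.
- caddy: Blue tea caddy, 85 mm square, 105 mm tall. Origin: under its centre. To be left alone.
- teaspoon: Steel teaspoon, 140 mm long, lying on the table. To be left alone.
Things that resemble listed ones, but are neither listed nor needed, are in the scene too. There is more than one size of the bell; the one meant has the size given above.

How it is judged:
By the outcome, as a careful person would: the job done as asked, in the order asked, and still so for the second after the job is handed in, with the robot touching nothing.
Of mug_white, mug_blue, mug_brown only 2 to 3 are there at a start; the rules pass over those that are not, and their reading is None.
At some moment in a run one of mug_white, mug_blue, mug_brown may be knocked a few centimetres aside while the robot is not near it.
Once in a run the grip may slacken for a moment while it holds something.
It also fails if it takes over 210 s, if anything falls off the work surface, if the arm or the gripper's body presses on something with over 40 N, if the wrist force passes 120 N, or if a joint passes its speed limit or range.

ROBOT

A 7-joint arm with a two-finger parallel gripper is mounted at the origin on the work surface. World frame = base frame: x ahead of the robot, y to its left, z up, the work surface at z = 0. Lengths are in m, angles in rad, forces in N, time in s.
With the tool pointing down it reaches from about 0.35 to 0.9 m from the base axis. Payload 19.9 kg.
Tool frame: the origin (TCP) lies between the finger pads; the fingertips stand manip.tip_extent ahead of it and the grasp point (between the pads) lies 5 mm behind it (manip.tip_extent is the distance from the TCP to the fingertips, in m); z points along the fingers, y is the line along which they close (so a half turn about z gives the same grasp; the last joint's range is limited). The gripper opens to 94 mm and grips with 3 to 60 N. Pads are 16 mm wide; open, the fingers measure 119 mm over their backs; the gripper's body (75 mm by 177 mm) begins 78 mm behind the grasp point.
Start: joints at [-1.391, 0.417, -0.01, 1.614, 0.005, 1.111, -0.053], TCP at [0.137, 0.61, 0.219] pointing down, gripper open.
Joint ranges: [-2.81, 2.81], [-0.39, 2.02], [-1.27, 1.25], [0.06, 2.57], [-1.19, 4.33], [0.19, 2], [-2.82, 2.82]. Speed limits (rad/s): [1.89, 1.89, 2.39, 2.39, 3.01, 3.01, 3.01].

INTERFACE

Orientations are given as a 3x3 rotation matrix whose columns are the frame's x, y, z axes.
In Python, from plant import manip gives the robot as it stands.
- The arm moves only by the shell command python3 -m inch 'ROWS' [OPENING] [FORCE]. ROWS is JSON, a list of rows, each an object of numbers: "tx", "ty", "tz": the shift along the tool's x, y, z as a fraction of full scale; "ax", "ay", "az": the turn, a rotation vector about the tool's x, y, z as a fraction of full scale. In form: [{"tx": .., "ty": .., "tz": .., "ax": .., "ay": .., "az": ..}, ...]. A call has 1 to 12 rows; each row shifts and turns the commanded pose from where the row before left it, along the tool's axes as they then stand; what a row does not reach is not made up. Full scale, the value 1, is 0.4 m for a shift and 360 degrees for a turn. A row lasts 1/8 s, in which the tool goes at most 62.5 mm and 10.7 degrees, less where a joint would pass 70% of its speed; a pose out of reach is approached as far as the arm can. A call with a number of a shift or a turn outside -1 to 1 is refused whole. A call with a gripper value outside its range is refused whole. OPENING is the opening, from -1 (shut) to 1 (fully open), set as the call begins (- or left out, the last holds). The fingers move at their own pace and stop on an object; FORCE is the grip in N (left out, the last holds). Time passes only in rows, so rows that do not move let the fingers close. It gives the time, the measured TCP pose, the force, the opening and the grip force at its end, in the units of the state.
- manip.get_obs(): the state, without advancing time (a new reading comes with each control period).
- manip.capture(name): name is "scene" or "side" or "wrist"; returns a dict with "pixels" (384x512x3 uint8, blue, green, red), "depth" (384x512 float32, m along the optical axis (not along the pixel's ray), 0 where there is no reading), "fx", "fy", "cx", "cy" (pixels), "rvec" (rotation vector, rad) and "tvec" (3), from world to camera coordinates, as OpenCV has them. Camera axes: x right, y down, z forward; pixel columns grow to the right and rows downward; lengths in m; the calibration is good to about 2 mm. A picture is of the moment at which its call begins.
- manip.close_job(): hands the job in; it is judged then, once.
The state is a dict: "time_s": time; "q": joint angles; "qvel": joint speeds; "joint_torque": joint torques, N m; "position": TCP position; "tcp_rot": TCP orientation; "contact_force": force on the tool from outside, world axes, zero at the start; "wrist_torque": the same for the moment, N m; "width": finger opening in m; "grasp_force": force on a finger pad.
Only numpy, scipy, OpenCV 4.12 (cv2) and the standard library are available. Lean on these libraries where they do the work, as an engineer would, in place of code of your own. Each camera call takes 0.05 s, during which the arm holds its last target. There are 200 camera calls.

## Working session

There is one attempt and no reset: what is moved stays moved. The work goes in short steps, Python scripts to look and compute and a shell command to move; the robot and the scene stay as the last step left them, time stands still between calls to the robot, and variables do not carry over. Pictures are saved under pics/ and viewed, at most 17 in all, crops included, and the job is handed in when it is done.

```bash
mkdir -p pics; ls
cat > h.py <<'E'
import numpy as np, cv2
from plant import manip
def cap(n):
    c=manip.capture(n); R,_=cv2.Rodrigues(np.array(c["rvec"],float)); c["R"]=R; c["t"]=np.array(c["tvec"],float).ravel(); return c
def cloud(c):
    d=c["depth"]; v,u=np.mgrid[:d.shape[0],:d.shape[1]]
    P=np.stack([(u-c["cx"])/c["fx"]*d,(v-c["cy"])/c["fy"]*d,d],-1)
    W=(P-c["t"])@c["R"]; W[d<=0]=np.nan; return W
def proj(c,p):
    q=c["R"]@np.array(p)+c["t"]; return c["fx"]*q[0]/q[2]+c["cx"],c["fy"]*q[1]/q[2]+c["cy"]
def st():
    o=manip.get_obs(); np.set_printoptions(precision=4,suppress=True)
    print(o["time_s"],np.array(o["position"]),o["width"],o["grasp_force"],np.array(o["contact_force"]));print(np.array(o["tcp_rot"]));print(np.array(o["q"]))
E
python3 - <<'E'
from h import *
st(); print(manip.tip_extent)
for n in("scene","side","wrist"):
    c=cap(n); np.savez(f"pics/{n}0.npz",**c); 
    cv2.imwrite(f"pics/{n}0.png",cv2.resize(c["pixels"],(800,600)) if n!="wrist" else c["pixels"])
    print(n,-c["R"].T@c["t"],c["R"][2])
E
```

```text
pics
0.0 [0.1374 0.6093 0.2188] 0.09397646564399527 0.0 [-0.6927  0.2588  0.4161]
[[-0.9755  0.2199 -0.0002]
 [ 0.2199  0.9755 -0.0012]
 [-0.0001 -0.0012 -1.    ]]
[-1.3905  0.418  -0.0103  1.6141  0.0047  1.1107 -0.053 ]
0.014
scene [1.1708 0.3102 0.8537] [-0.6397 -0.2499 -0.7269]
side [ 0.3002 -0.9718  0.9093] [ 0.1835  0.7851 -0.5916]
wrist [0.0721 0.6235 0.3845] [ 0.223  -0.0518 -0.9734]
```

View pics/scene0.png

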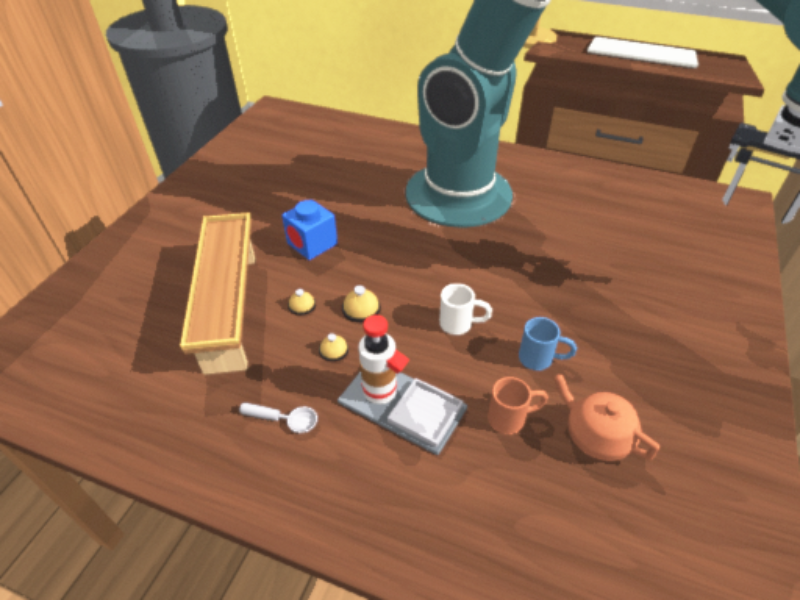

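View pics/side0.png

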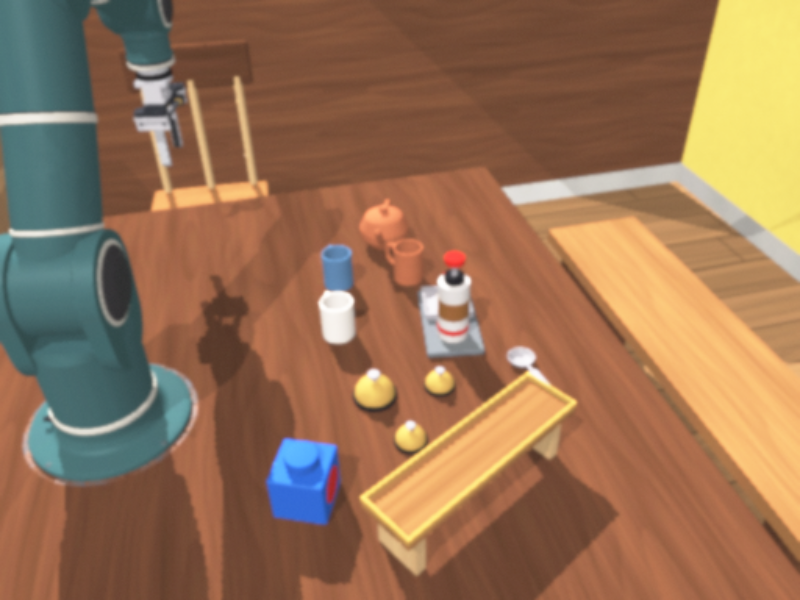

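The scene picture (800x600) shows the white mug at (457,310), blue at (540,343) and brown at (512,405), with all handles to the right. The dispenser plunger is at (376,325), the tray at (427,412), the ledge at (220,285) and the teapot at (604,427). There are three bells, at (301,300), (360,303) and (333,346); the middle one is the largest. The side view shows the same layout. I'll measure all of these from both cameras' depth.

```bash
cat >> h.py <<'E'
from scipy.optimize import least_squares
def fitc(xy,r=None):
    m=xy.mean(0)
    f=(lambda p:np.hypot(*(xy-p[:2]).T)-(p[2] if r is None else r))
    s=least_squares(f,[*m,.03] if r is None else m,loss="soft_l1",f_scale=.002); return s.x, np.sqrt((f(s.x)**2).mean())
def hsv(c): return cv2.cvtColor(c["pixels"],cv2.COLOR_BGR2HSV).astype(int)
E
python3 - <<'E'
from h import *
C={n:dict(np.load(f"pics/{n}0.npz")) for n in("scene","side")}
boxes={"scene":{"white":(435,280,495,338),"blue":(515,312,580,372),"brown":(485,372,552,438),"bellA":(285,285,318,316),"bellB":(340,282,382,322),"bellC":(317,330,350,362),"plunger":(360,315,390,334),"teapot":(555,390,660,470)},
"side":{"white":(314,285,360,346),"blue":(318,240,356,294),"brown":(384,236,428,290),"bellA":(392,418,428,455),"bellB":(352,366,398,412),"bellC":(422,364,458,398),"plunger":(442,250,468,268)}}
for n,c in C.items():
  W=cloud(c)
  for k,b in boxes[n].items():
    x0,y0,x1,y1=(np.array(b)*.64).astype(int); P=W[y0:y1,x0:x1].reshape(-1,3); P=P[P[:,2]>.012]
    zt=np.nanpercentile(P[:,2],98)
    print(n,k,len(P),"ztop %.3f"%zt,"mean top",P[P[:,2]>zt-.006].mean(0))
    if k in("white","blue","brown"):
        Q=P[(P[:,2]>zt-.015)]; f=fitc(Q[:,:2]); g=P[P[:,2]>.02]
        print("   rim fit",f, "fit r=.032",fitc(Q[:,:2],.032))
        d=g[:,:2]-fitc(Q[:,:2],.032)[0]; h=d[np.hypot(*d.T)>.042]
        if len(h)>5: print("   handle dir",np.arctan2(*h.mean(0)[::-1]),len(h),np.hypot(*d.T).max())
    if "bell" in k:
        Q=P[P[:,2]<.02]; print("   base r", fitc(Q[:,:2]), len(Q))
# top-down map, 2 mm/px, x 0..1 down->up, y
M=np.zeros((600,800,3),np.uint8); H=np.full((600,800),-1.)
S=800/1.1
for n,c in C.items():
  W=cloud(c).reshape(-1,3); px=c["pixels"].reshape(-1,3)
  u=((.5-W[:,1])*S); v=((.95-W[:,0])*S)
  ok=np.isfinite(u)&(u>=0)&(u<800)&(v>=0)&(v<600)&(W[:,2]<.25)
  for a,b,z,p in zip(v[ok].astype(int),u[ok].astype(int),W[ok,2],px[ok]):
    if z>H[a,b]: H[a,b]=z; M[a,b]=p
cv2.imwrite("pics/top.png",M); np.save("pics/H.npy",H)
E
```

```text
scene white 641 ztop 0.080 mean top [0.4270117  0.12587095 0.07784961]
   rim fit (array([0.42776682, 0.1264649 , 0.03006115]), np.float64(0.004357736674223158)) fit r=.032 (array([0.42765953, 0.12665868]), np.float64(0.004384958250532428))
   handle dir 1.7317395174688526 57 0.06693097893718811
scene blue 731 ztop 0.081 mean top [0.45711252 0.29580268 0.07864373]
   rim fit (array([0.4572287 , 0.29582105, 0.03014935]), np.float64(0.00421468352277183)) fit r=.032 (array([0.4567902 , 0.29645719]), np.float64(0.004187589803307918))
   handle dir 1.634082430586661 65 0.06533183290602997
scene brown 814 ztop 0.081 mean top [0.61072135 0.27695657 0.0787253 ]
   rim fit (array([0.61016382, 0.27710403, 0.02997066]), np.float64(0.0033686558932687996)) fit r=.032 (array([0.60977712, 0.27746166]), np.float64(0.003600559277089777))
   handle dir 2.11525964330636 70 0.06641081196453183
scene bellA 152 ztop 0.041 mean top [ 0.49582462 -0.18698002  0.04023143]
   base r (array([ 0.49462324, -0.18758148,  0.02254314]), np.float64(0.0022448760858540797)) 55
scene bellB 355 ztop 0.194 mean top [0.633
[... 1157 characters left out ...]
([0.60520351, 0.27738269]), np.float64(0.004847481675427173))
   handle dir 1.8025628750420464 113 0.12515173992212145
side bellA 268 ztop 0.112 mean top [ 0.48125446 -0.30434346  0.11120519]
   base r (array([ 0.49139536, -0.18592778,  0.02350217]), np.float64(0.0022831990350905555)) 76
side bellB 445 ztop 0.060 mean top [ 0.45559596 -0.06847915  0.05798696]
   base r (array([ 0.45617465, -0.06577137,  0.03529519]), np.float64(0.0021489746880508647)) 69
side bellC 206 ztop 0.042 mean top [ 0.5748613  -0.07156473  0.0415527 ]
   base r (array([ 0.57510587, -0.07105445,  0.02353363]), np.float64(0.0020029454440296463)) 61
side plunger 115 ztop 0.197 mean top [0.63715803 0.04930152 0.19479444]
```

View pics/top.png

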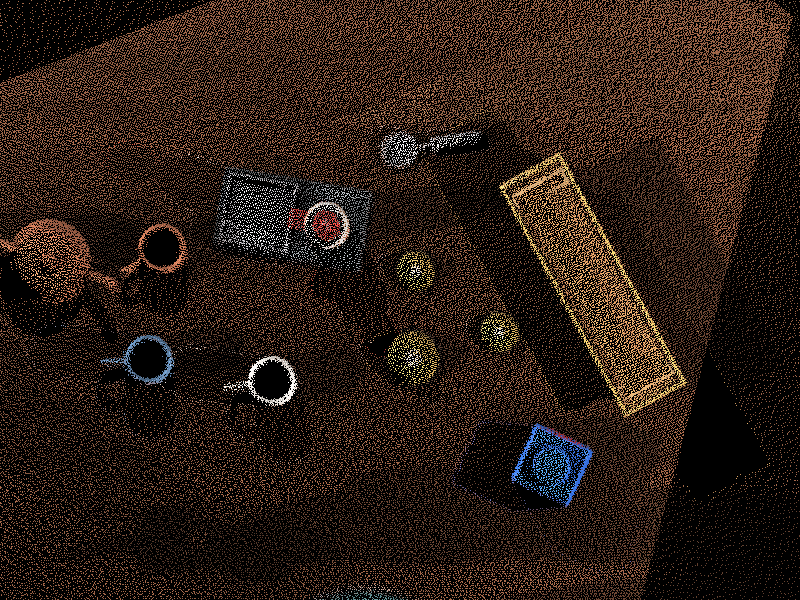

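The three bells are at (301,300), (333,346) and (360,303). The first two stand only about 41 mm tall, while the one at (360,303) reaches 57–58 mm with a base about 80 mm across, so it fits the description. I'll confirm it in a crop later. Next I fit the fixtures and plan the first move.

```bash
cat >> h.py <<'E'
from scipy.spatial.transform import Rotation as Ro
def go(x,y,z,phi):
    o=manip.get_obs(); R=np.array(o["tcp_rot"]); p=np.array(o["position"])
    best=None
    for k in(0,np.pi):
        yv=np.array([np.cos(phi+k),np.sin(phi+k),0]); zv=np.array([0,0,-1.]); T=np.stack([np.cross(yv,zv),yv,zv],1)
        r=Ro.from_matrix(R.T@T).as_rotvec()
        if best is None or np.linalg.norm(r)<np.linalg.norm(best[0]): best=(r,T)
    r,T=best; d=np.array([x,y,z])-p
    np.set_printoptions(precision=4,suppress=True)
    print("pos",p,"q7 %.2f"%o["q"][6],"| turn",r/2/np.pi,"| shift before",R.T@d/.4,"| shift after",T.T@d/.4)
E
python3 - <<'E'
from h import *
for n in("scene","side"):
  c=dict(np.load(f"pics/{n}0.npz")); P=cloud(c).reshape(-1,3); I=hsv(c).reshape(-1,3)
  def rect(m,t):
    Q=P[m]; r=cv2.minAreaRect(Q[:,:2].astype(np.float32)); q=cv2.boxPoints(r); print(n,t,m.sum(),np.array(r[0]),np.array(r[1]),"z %.4f"%np.median(Q[:,2]));print(q.tolist())
  x,y,z=P.T
  a=(x>.38)&(x<.75)&(y<-.15)&(y>-.46)&(z>.104)&(z<.12); rect(a,"ledge rails")
  a=(x>.38)&(x<.75)&(y<-.15)&(y>-.46)&(z>.09)&(z<.104); print("  ledge top z",np.median(z[a]))
  # tray/base: grey, low
  g=(I[:,1]<70)&(x>.55)&(x<.76)&(y>-.02)&(y<.22)&(z>.006)&(z<.032); rect(g,"base+tray")
  w=(x>.58)&(x<.75)&(y>.09)&(y<.22)&(z>.021)&(z<.035); rect(w,"tray walls")
  red=((I[:,0]<6)|(I[:,0]>174))&(I[:,1]>150)&(z>.185)&(z<.205)&(x>.55)&(x<.72)&(abs(y-.05)<.1)
  print("  head",fitc(P[red][:,:2],.019),P[red].mean(0))
c=dict(np.load("pics/scene0.npz"))["pixels"]
cv2.imwrite("pics/bells.png",cv2.resize(c[170:240,170:260],(720,560),interpolation=cv2.INTER_CUBIC))
go(.426,.126,.26,.16)
E
```

```text
scene ledge rails 534 [ 0.5593971  -0.31651473] [0.3672199  0.09759452] z 0.1087
[[0.37506699562072754, -0.3625168800354004], [0.4222266674041748, -0.4479607343673706], [0.7437272071838379, -0.27051258087158203], [0.6965675354003906, -0.18506872653961182]]
  ledge top z 0.0994079389328387
scene base+tray 2109 [0.64986491 0.09853288] [0.20515628 0.11197836] z 0.0146
[[0.5772226452827454, 0.006989635527133942], [0.6875649094581604, -0.012082569301128387], [0.7225071787834167, 0.19007611274719238], [0.6121649146080017, 0.2091483175754547]]
scene tray walls 252 [0.65672833 0.14455543] [0.09678274 0.10010059] z 0.0250
[[0.5994512438774109, 0.10498148202896118], [0.6982097029685974, 0.08864432573318481], [0.7140054106712341, 0.18412938714027405], [0.6152469515800476, 0.20046654343605042]]
  head (array([0.63867253, 0.05111845]), np.float64(0.007127609835935464)) [0.64434735 0.05268306 0.19255987]
side ledge rails 1395 [ 0.55772209 -0.31400472] [0.36274749 0.09909692] z 0.1100
[[0.3749288320541382, -0.3580286502838135], [0.42270052433013916, -0.4448506832122803], [0.7405153512954712, -0.269
[... 151 characters left out ...]
556705] z 0.0143
[[0.5739197731018066, 0.0031900405883789062], [0.7470160722732544, -0.026160582900047302], [0.7815015316009521, 0.17721886932849884], [0.6084052324295044, 0.20656949281692505]]
side tray walls 89 [0.65403932 0.14654446] [0.10376206 0.0959164 ] z 0.0263
[[0.598741888999939, 0.10256918519735336], [0.6935403347015381, 0.08796712011098862], [0.7093367576599121, 0.19051972031593323], [0.614538311958313, 0.20512178540229797]]
  head (array([0.63856339, 0.05371486]), np.float64(0.006527561297959452)) [0.6365732  0.04734495 0.19352732]
pos [0.1374 0.6094 0.219 ] q7 -0.05 | turn [-0.0001  0.0001  0.1892] | shift before [-0.9696 -1.0203 -0.1015] | shift after [-1.308   0.5196 -0.1025]
```

View pics/bells.png

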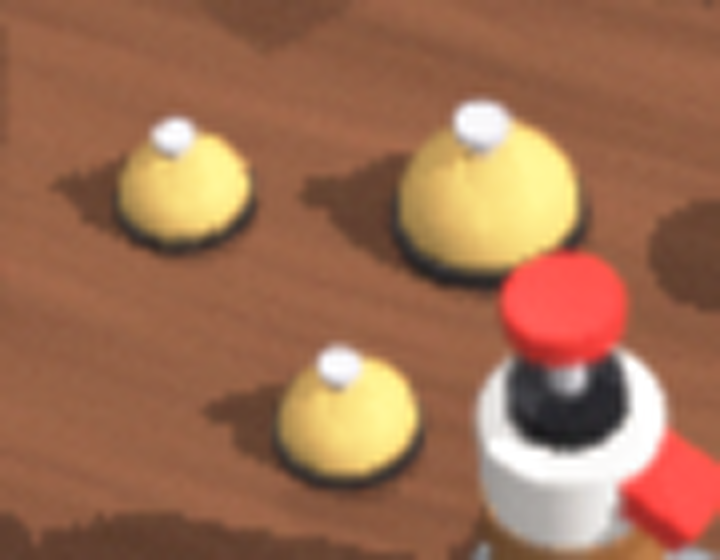

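The crop shows two small bells, at (180,190) and (345,420), and one large bell at (485,190). The large one is the bell meant. The fixture fits agree between cameras:

| Item | Position (x, y) | Direction |
|---|---|---|
| Tray | (.655, .1455) | dispenser +y at 1.40 rad |
| Plunger | (.639, .052) | – |
| Ledge | (.5586, -.3153) | long axis at .504 rad |

Now I move to the white mug.

```bash
python3 -m inch '[{"tx":-0.08,"ty":-0.085,"tz":-0.009},{"tx":-0.08,"ty":-0.085,"tz":-0.009},{"tx":-0.08,"ty":-0.085,"tz":-0.009},{"tx":-0.08,"ty":-0.085,"tz":-0.009},{"tx":-0.08,"ty":-0.085,"tz":-0.009},{"tx":-0.08,"ty":-0.085,"tz":-0.009},{"tx":-0.08,"ty":-0.085,"tz":-0.009},{"tx":-0.08,"ty":-0.085,"tz":-0.009},{"tx":-0.08,"ty":-0.085,"tz":-0.009},{"tx":-0.08,"ty":-0.085,"tz":-0.009},{"tx":-0.08,"ty":-0.085,"tz":-0.009},{"tx":-0.08,"ty":-0.085,"tz":-0.009}]' 1 30
python3 -m inch '[{"az":0.027},{"az":0.027},{"az":0.027},{"az":0.027},{"az":0.027},{"az":0.027},{"az":0.027},{}]'
python3 - <<'E'
from h import *
go(.426,.126,.055,.16)
c=cap("wrist"); cv2.imwrite("pics/w1.png",c["pixels"]); np.savez("pics/w1.npz",**c)
W=cloud(c).reshape(-1,3); I=hsv(c).reshape(-1,3)
m=(W[:,2]>.068)&(W[:,2]<.09)&(np.hypot(W[:,0]-.426,W[:,1]-.126)<.07); print(m.sum(),fitc(W[m][:,:2]),np.median(W[m][:,2]))
E
```

```text
pos [0.1374 0.6094 0.219 ] q7 -0.05 | turn [-0.0001  0.0001  0.1892] | shift before [-0.9696 -1.0199  0.411 ] | shift after [-1.308   0.5196  0.41  ]invalid input
invalid input
h.py:16: RuntimeWarning: Mean of empty slice.
  m=xy.mean(0)
  ret = um.true_divide(
Traceback (most recent call last):
  File "h.py", line 18, in fitc
    s=least_squares(f,[*m,.03] if r is None else m,loss="soft_l1",f_scale=.002); return s.x, np.sqrt((f(s.x)**2).mean())
ValueError: Initial guess is outside of provided bounds
```

View pics/w1.png

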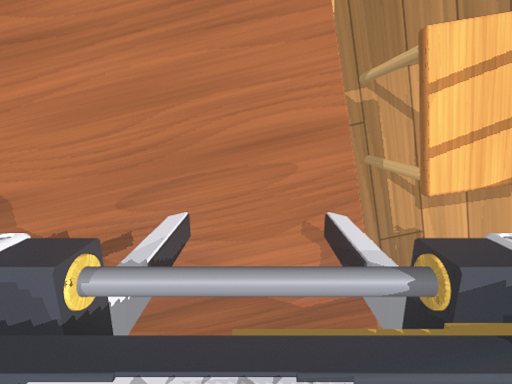

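Both moves were refused as invalid, so the arm is still at the start and the picture shows only table between the fingers. All six keys are probably required; I'll test with one row.

```bash
python3 -m inch '[{"tx":-0.08,"ty":-0.085,"tz":-0.009,"ax":0,"ay":0,"az":0}]' 1 30
```

```text
time_s: 0.32
position: [0.1595, 0.5702, 0.2221]
tcp_rot: [[-0.976, 0.216, -0.001], [0.216, 0.976, -0.001], [0.001, -0.001, -1.0]]
contact_force: [0.7, 0.0, -0.2]
width: 0.094
grasp_force: 0.0
```

```bash
python3 -m inch '[{"tx":-0.08,"ty":-0.085,"tz":-0.009,"ax":0,"ay":0,"az":0},{"tx":-0.08,"ty":-0.085,"tz":-0.009,"ax":0,"ay":0,"az":0},{"tx":-0.08,"ty":-0.085,"tz":-0.009,"ax":0,"ay":0,"az":0},{"tx":-0.08,"ty":-0.085,"tz":-0.009,"ax":0,"ay":0,"az":0},{"tx":-0.08,"ty":-0.085,"tz":-0.009,"ax":0,"ay":0,"az":0},{"tx":-0.08,"ty":-0.085,"tz":-0.009,"ax":0,"ay":0,"az":0},{"tx":-0.08,"ty":-0.085,"tz":-0.009,"ax":0,"ay":0,"az":0},{"tx":-0.08,"ty":-0.085,"tz":-0.009,"ax":0,"ay":0,"az":0},{"tx":-0.08,"ty":-0.085,"tz":-0.009,"ax":0,"ay":0,"az":0},{"tx":-0.08,"ty":-0.085,"tz":-0.009,"ax":0,"ay":0,"az":0},{"tx":-0.08,"ty":-0.085,"tz":-0.009,"ax":0,"ay":0,"az":0}]'
python3 -m inch '[{"tx":0,"ty":0,"tz":0,"ax":0,"ay":0,"az":0.027},{"tx":0,"ty":0,"tz":0,"ax":0,"ay":0,"az":0.027},{"tx":0,"ty":0,"tz":0,"ax":0,"ay":0,"az":0.027},{"tx":0,"ty":0,"tz":0,"ax":0,"ay":0,"az":0.027},{"tx":0,"ty":0,"tz":0,"ax":0,"ay":0,"az":0.027},{"tx":0,"ty":0,"tz":0,"ax":0,"ay":0,"az":0.027},{"tx":0,"ty":0,"tz":0,"ax":0,"ay":0,"az":0.027},{"tx":0,"ty":0,"tz":0,"ax":0,"ay":0,"az":0}]'
cat >> h.py <<'E'
def mug(name,x,y,tag,zr=(.06,.092)):
    c=cap(name); np.savez(f"pics/{tag}.npz",**c); cv2.imwrite(f"pics/{tag}.png",c["pixels"])
    W=cloud(c).reshape(-1,3); r=np.hypot(W[:,0]-x,W[:,1]-y)
    m=(W[:,2]>zr[0])&(W[:,2]<zr[1])&(r<.055)
    if m.sum()<20: print(tag,"few",m.sum()); return
    f,e=fitc(W[m][:,:2],.030); d=W[(W[:,2]>zr[0]-.045)&(W[:,2]<zr[1]),:2]-f; h=d[(np.hypot(*d.T)>.044)&(np.hypot(*d.T)<.075)]
    print(tag,m.sum(),"c",f,"rms %.4f"%e,"ztop %.4f"%np.percentile(W[m][:,2],95),"handle %.3f n%d"%(np.arctan2(*h.mean(0)[::-1]) if len(h) else 9,len(h)))
E
python3 - <<'E'
from h import *
go(.426,.126,.055,.16)
mug("wrist",.426,.126,"w2"); mug("scene",.426,.126,"s2")
E
```

```text
time_s: 1.7
position: [0.4228, 0.1258, 0.2629]
tcp_rot: [[-0.976, 0.22, 0.0], [0.22, 0.976, 0.0], [-0.0, 0.0, -1.0]]
contact_force: [1.2, 0.8, -0.9]
width: 0.0938
grasp_force: 0.0
time_s: 2.7
position: [0.4223, 0.1272, 0.2627]
tcp_rot: [[-0.162, 0.987, -0.0], [0.987, 0.162, -0.0], [-0.0, -0.0, -1.0]]
contact_force: [-0.3, 0.8, 0.0]
width: 0.0943
grasp_force: 0.0
pos [0.4223 0.1272 0.2627] q7 -0.18 | turn [-0.      0.      0.0004] | shift before [-0.0044  0.0087  0.5191] | shift after [-0.0044  0.0087  0.5191]
w2 768 c [0.4236 0.1287] rms 0.0053 ztop 0.0810 handle 1.760 n118
s2 252 c [0.4279 0.1266] rms 0.0050 ztop 0.0807 handle 1.744 n60
```

View pics/w2.png

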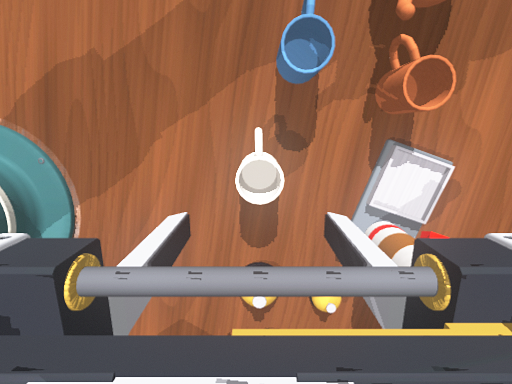

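The wrist view shows the white mug centred between the fingers at (260,180), handle pointing up the picture. Its measured top is 81 mm, which fits. Now I descend, grip and lift.

```bash
python3 -m inch '[{"tx":-0.003,"ty":0.006,"tz":0.06,"ax":0,"ay":0,"az":0},{"tx":0,"ty":0,"tz":0.08,"ax":0,"ay":0,"az":0},{"tx":0,"ty":0,"tz":0.08,"ax":0,"ay":0,"az":0},{"tx":0,"ty":0,"tz":0.08,"ax":0,"ay":0,"az":0},{"tx":0,"ty":0,"tz":0.08,"ax":0,"ay":0,"az":0},{"tx":0,"ty":0,"tz":0.08,"ax":0,"ay":0,"az":0},{"tx":0,"ty":0,"tz":0.059,"ax":0,"ay":0,"az":0},{"tx":0,"ty":0,"tz":0,"ax":0,"ay":0,"az":0}]' 1 30
python3 -m inch '[{"tx":0,"ty":0,"tz":0,"ax":0,"ay":0,"az":0},{"tx":0,"ty":0,"tz":0,"ax":0,"ay":0,"az":0},{"tx":0,"ty":0,"tz":0,"ax":0,"ay":0,"az":0},{"tx":0,"ty":0,"tz":0,"ax":0,"ay":0,"az":0},{"tx":0,"ty":0,"tz":0,"ax":0,"ay":0,"az":0},{"tx":0,"ty":0,"tz":0,"ax":0,"ay":0,"az":0}]' -1 30
python3 -m inch '[{"tx":0,"ty":0,"tz":-0.05,"ax":0,"ay":0,"az":0},{"tx":0,"ty":0,"tz":-0.08,"ax":0,"ay":0,"az":0},{"tx":0,"ty":0,"tz":-0.08,"ax":0,"ay":0,"az":0},{"tx":0,"ty":0,"tz":-0.08,"ax":0,"ay":0,"az":0},{"tx":0,"ty":0,"tz":-0.08,"ax":0,"ay":0,"az":0},{"tx":0,"ty":0,"tz":-0.08,"ax":0,"ay":0,"az":0},{"tx":0,"ty":0,"tz":-0.05,"ax":0,"ay":0,"az":0},{"tx":0,"ty":0,"tz":0,"ax":0,"ay":0,"az":0}]'
python3 - <<'E'
from h import *
go(.655,.1455,.255,1.40-np.pi/2)
E
```

```text
time_s: 3.8
position: [0.4241, 0.1259, 0.0541]
tcp_rot: [[-0.163, 0.987, -0.002], [0.987, 0.163, -0.002], [-0.001, -0.003, -1.0]]
contact_force: [-0.2, 0.6, 1.7]
width: 0.094
grasp_force: 0.0
time_s: 4.55
position: [0.4252, 0.1266, 0.0555]
tcp_rot: [[-0.161, 0.987, 0.001], [0.987, 0.161, 0.0], [0.0, 0.001, -1.0]]
contact_force: [-1.9, -0.3, 8.3]
width: 0.0625
grasp_force: 29.9
time_s: 5.55
position: [0.4252, 0.1266, 0.2559]
tcp_rot: [[-0.161, 0.987, 0.002], [0.987, 0.161, 0.001], [0.001, 0.002, -1.0]]
contact_force: [-0.2, -0.5, -2.6]
width: 0.0627
grasp_force: 29.9
pos [0.4252 0.1266 0.2559] q7 -0.17 | turn [ 0.0003 -0.0002  0.0529] | shift before [-0.0458  0.5746  0.0033] | shift after [0.1443 0.558  0.0022]
```

Gripped at width 62.7 mm and 30 N. On to the tray.

```bash
python3 -m inch '[{"tx":0,"ty":0,"tz":0,"ax":0,"ay":0,"az":0.018},{"tx":0,"ty":0,"tz":0,"ax":0,"ay":0,"az":0.018},{"tx":0,"ty":0,"tz":0,"ax":0,"ay":0,"az":0.017},{"tx":0.018,"ty":0.07,"tz":0,"ax":0,"ay":0,"az":0},{"tx":0.018,"ty":0.07,"tz":0,"ax":0,"ay":0,"az":0},{"tx":0.018,"ty":0.07,"tz":0,"ax":0,"ay":0,"az":0},{"tx":0.018,"ty":0.07,"tz":0,"ax":0,"ay":0,"az":0},{"tx":0.018,"ty":0.07,"tz":0,"ax":0,"ay":0,"az":0},{"tx":0.018,"ty":0.07,"tz":0,"ax":0,"ay":0,"az":0},{"tx":0.018,"ty":0.07,"tz":0,"ax":0,"ay":0,"az":0},{"tx":0.018,"ty":0.068,"tz":0,"ax":0,"ay":0,"az":0},{"tx":0,"ty":0,"tz":0,"ax":0,"ay":0,"az":0}]'
python3 - <<'E'
from h import *
go(.655,.1455,.073,1.40-np.pi/2)
mug("scene",.655,.1455,"s3",(.25,.292)); mug("side",.655,.1455,"d3",(.25,.292))
a=cv2.imread("pics/s3.png"); b=cv2.imread("pics/d3.png")
cv2.imwrite("pics/m3.png",np.hstack([cv2.resize(a[120:320,200:400],(400,400)),cv2.resize(b[60:260,200:400],(400,400))]))
E
```

```text
time_s: 7.05
position: [0.6552, 0.1446, 0.2525]
tcp_rot: [[0.171, 0.985, -0.002], [0.985, -0.171, -0.002], [-0.002, -0.002, -1.0]]
contact_force: [-0.7, -0.6, -3.3]
width: 0.0621
grasp_force: 29.9
pos [0.6552 0.1446 0.2525] q7 -0.25 | turn [-0.0003  0.0003 -0.0002] | shift before [ 0.003  -0.0001  0.4488] | shift after [ 0.002  -0.0009  0.4488]
s3 431 c [0.6594 0.1445] rms 0.0079 ztop 0.2846 handle 1.474 n114
d3 483 c [0.6525 0.1437] rms 0.0052 ztop 0.2842 handle 2.773 n11
```

View pics/m3.png

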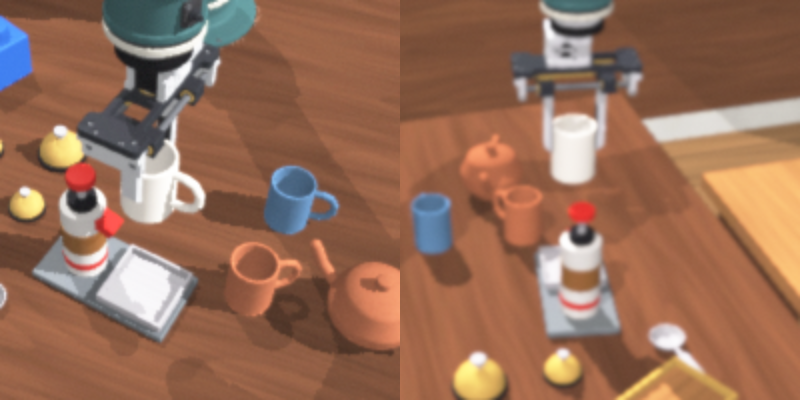

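Mug held upright (left panel (150,195)), above the tray, handle away from the column. Lowering, with force checked before the last bit.

```bash
python3 -m inch '[{"tx":0.005,"ty":0,"tz":0.05,"ax":0,"ay":0,"az":0},{"tx":0,"ty":0,"tz":0.07,"ax":0,"ay":0,"az":0},{"tx":0,"ty":0,"tz":0.07,"ax":0,"ay":0,"az":0},{"tx":0,"ty":0,"tz":0.07,"ax":0,"ay":0,"az":0},{"tx":0,"ty":0,"tz":0.07,"ax":0,"ay":0,"az":0},{"tx":0,"ty":0,"tz":0.06,"ax":0,"ay":0,"az":0},{"tx":0,"ty":0,"tz":0.03,"ax":0,"ay":0,"az":0},{"tx":0,"ty":0,"tz":0.015,"ax":0,"ay":0,"az":0},{"tx":0,"ty":0,"tz":0.012,"ax":0,"ay":0,"az":0},{"tx":0,"ty":0,"tz":0,"ax":0,"ay":0,"az":0}]'
python3 -m inch '[{"tx":0,"ty":0,"tz":0.003,"ax":0,"ay":0,"az":0},{"tx":0,"ty":0,"tz":0,"ax":0,"ay":0,"az":0}]'
```

```text
time_s: 8.4
position: [0.6551, 0.1471, 0.0764]
tcp_rot: [[0.171, 0.985, 0.0], [0.985, -0.171, 0.0], [0.0, 0.0, -1.0]]
contact_force: [0.4, 0.1, -1.4]
width: 0.0626
grasp_force: 29.9
time_s: 8.65
position: [0.6551, 0.147, 0.0753]
tcp_rot: [[0.171, 0.985, 0.0], [0.985, -0.171, 0.0], [0.0, 0.0, -1.0]]
contact_force: [-0.4, -0.3, -2.2]
width: 0.0625
grasp_force: 29.9
```

```bash
python3 -m inch '[{"tx":0,"ty":0,"tz":0.005,"ax":0,"ay":0,"az":0},{"tx":0,"ty":0,"tz":0.004,"ax":0,"ay":0,"az":0},{"tx":0,"ty":0,"tz":0,"ax":0,"ay":0,"az":0}]'
python3 -m inch '[{"tx":0,"ty":0,"tz":0,"ax":0,"ay":0,"az":0},{"tx":0,"ty":0,"tz":0,"ax":0,"ay":0,"az":0},{"tx":0,"ty":0,"tz":0,"ax":0,"ay":0,"az":0}]' 0.9
python3 -m inch '[{"tx":0,"ty":0,"tz":-0.05,"ax":0,"ay":0,"az":0},{"tx":0,"ty":0,"tz":-0.08,"ax":0,"ay":0,"az":0},{"tx":0,"ty":0,"tz":-0.08,"ax":0,"ay":0,"az":0},{"tx":0,"ty":0,"tz":-0.08,"ax":0,"ay":0,"az":0},{"tx":0,"ty":0,"tz":-0.08,"ax":0,"ay":0,"az":0},{"tx":0,"ty":0,"tz":-0.05,"ax":0,"ay":0,"az":0},{"tx":0,"ty":0,"tz":0,"ax":0,"ay":0,"az":0}]'
python3 - <<'E'
from h import *
mug("scene",.655,.147,"s4",(.08,.102)); mug("wrist",.655,.147,"w4",(.08,.102))
go(.6385,.0525,.225,1.40-np.pi/2)
E
```

```text
time_s: 9.02
position: [0.655, 0.147, 0.0717]
tcp_rot: [[0.171, 0.985, 0.0], [0.985, -0.171, -0.0], [-0.0, 0.0, -1.0]]
contact_force: [-1.8, -0.7, 3.0]
width: 0.0625
grasp_force: 29.9
time_s: 9.4
position: [0.6551, 0.1471, 0.0715]
tcp_rot: [[0.171, 0.985, 0.0], [0.985, -0.171, -0.0], [-0.0, 0.0, -1.0]]
contact_force: [1.1, -0.4, -0.3]
width: 0.0877
grasp_force: 0.0
time_s: 10.28
position: [0.6555, 0.1471, 0.2413]
tcp_rot: [[0.171, 0.985, 0.002], [0.985, -0.171, 0.001], [0.001, 0.002, -1.0]]
contact_force: [0.8, 0.3, -1.1]
width: 0.0893
grasp_force: 0.0
s4 279 c [0.65714251 0.14728609] rms 0.0053 ztop 0.0970 handle -1.449 n170
w4 935 c [0.65398557 0.1492251 ] rms 0.0055 ztop 0.0972 handle -1.754 n306
pos [0.6547 0.147  0.2389] q7 -0.25 | turn [-0.0001  0.0001 -0.0001] | shift before [-0.2397  0.0006  0.0348] | shift after [-0.2398  0.0004  0.0347]
```

View pics/w4.png

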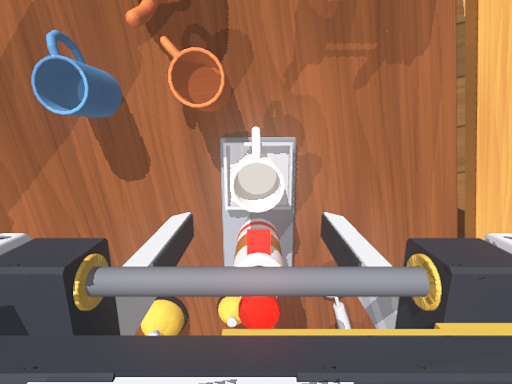

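The mug stands flat in the tray at (258,180), top at 97 mm (16 + 80), handle away from the column. Now I shut the fingers, move over the plunger and press.

```bash
python3 -m inch '[{"tx":-0.04,"ty":0,"tz":0,"ax":0,"ay":0,"az":0},{"tx":-0.05,"ty":0,"tz":0,"ax":0,"ay":0,"az":0},{"tx":-0.05,"ty":0,"tz":0,"ax":0,"ay":0,"az":0},{"tx":-0.05,"ty":0,"tz":0,"ax":0,"ay":0,"az":0},{"tx":-0.05,"ty":0,"tz":0,"ax":0,"ay":0,"az":0},{"tx":0,"ty":0,"tz":0,"ax":0,"ay":0,"az":0},{"tx":0,"ty":0,"tz":0,"ax":0,"ay":0,"az":0},{"tx":0,"ty":0,"tz":0,"ax":0,"ay":0,"az":0}]' -1 10
python3 -m inch '[{"tx":0,"ty":0,"tz":0.04,"ax":0,"ay":0,"az":0},{"tx":0,"ty":0,"tz":0.02,"ax":0,"ay":0,"az":0},{"tx":0,"ty":0,"tz":0.012,"ax":0,"ay":0,"az":0},{"tx":0,"ty":0,"tz":0,"ax":0,"ay":0,"az":0}]'
python3 -m inch '[{"tx":0,"ty":0,"tz":0.02,"ax":0,"ay":0,"az":0},{"tx":0,"ty":0,"tz":0.02,"ax":0,"ay":0,"az":0},{"tx":0,"ty":0,"tz":0.012,"ax":0,"ay":0,"az":0},{"tx":0,"ty":0,"tz":0,"ax":0,"ay":0,"az":0}]'
```

```text
time_s: 11.38
position: [0.6386, 0.0533, 0.2393]
tcp_rot: [[0.17, 0.986, -0.0], [0.986, -0.17, 0.0], [0.0, -0.0, -1.0]]
contact_force: [0.9, 1.0, -0.3]
width: 0.0127
grasp_force: 0.0
time_s: 11.88
position: [0.6385, 0.0524, 0.2103]
tcp_rot: [[0.171, 0.985, -0.001], [0.985, -0.171, -0.0], [-0.0, -0.0, -1.0]]
contact_force: [-0.1, 0.1, -0.4]
width: 0.0005
grasp_force: 0.0
time_s: 12.38
position: [0.6391, 0.0524, 0.1899]
tcp_rot: [[0.171, 0.985, 0.001], [0.985, -0.171, -0.0], [0.0, 0.001, -1.0]]
contact_force: [-0.0, 0.7, 8.0]
width: 0.0002
grasp_force: 4.0
```

```bash
python3 -m inch '[{"tx":0,"ty":0,"tz":0.01,"ax":0,"ay":0,"az":0},{"tx":0,"ty":0,"tz":0.004,"ax":0,"ay":0,"az":0},{"tx":0,"ty":0,"tz":0,"ax":0,"ay":0,"az":0},{"tx":0,"ty":0,"tz":0,"ax":0,"ay":0,"az":0}]'
```

```text
time_s: 12.88
position: [0.6393, 0.0524, 0.1861]
tcp_rot: [[0.171, 0.985, 0.002], [0.985, -0.171, 0.001], [0.001, 0.002, -1.0]]
contact_force: [-7.0, -0.0, 25.6]
width: 0.0002
grasp_force: 12.9
```

25 N at TCP 0.186 means the plunger is at its stop. Lifting to look for the tablet.

```bash
python3 -m inch '[{"tx":0,"ty":0,"tz":-0.04,"ax":0,"ay":0,"az":0},{"tx":0,"ty":0,"tz":-0.06,"ax":0,"ay":0,"az":0},{"tx":0,"ty":0,"tz":-0.05,"ax":0,"ay":0,"az":0},{"tx":0.04,"ty":0,"tz":0,"ax":0,"ay":0,"az":0},{"tx":0.05,"ty":0,"tz":0,"ax":0,"ay":0,"az":0},{"tx":0.05,"ty":0,"tz":0,"ax":0,"ay":0,"az":0},{"tx":0.05,"ty":0,"tz":0,"ax":0,"ay":0,"az":0},{"tx":0.05,"ty":0,"tz":0,"ax":0,"ay":0,"az":0},{"tx":0,"ty":0,"tz":0,"ax":0,"ay":0,"az":0}]' 1 30
python3 - <<'E'
from h import *
mug("wrist",.655,.147,"w5",(.08,.102)); mug("scene",.655,.147,"s5",(.08,.102))
a=cv2.imread("pics/s5.png");b=cv2.imread("pics/w5.png")
cv2.imwrite("pics/m5.png",np.hstack([cv2.resize(a[210:290,220:300],(400,400)),cv2.resize(b[120:220,210:310],(400,400))]))
go(.655,.147,.0715,1.40-np.pi/2)
E
```

```text
time_s: 14.0
position: [0.6549, 0.1492, 0.2438]
tcp_rot: [[0.168, 0.986, -0.0], [0.986, -0.168, 0.0], [-0.0, -0.0, -1.0]]
contact_force: [-0.4, -0.1, 0.1]
width: 0.0873
grasp_force: 0.0
w5 919 c [0.65396485 0.14935589] rms 0.0059 ztop 0.0970 handle -1.799 n314
s5 280 c [0.65732452 0.14737836] rms 0.0051 ztop 0.0972 handle -1.491 n167
pos [0.655  0.1467 0.2442] q7 -0.25 | turn [ 0.      0.0001 -0.0002] | shift before [ 0.0011 -0.0001  0.4317] | shift after [ 0.0008 -0.0001  0.4317]
```

View pics/m5.png

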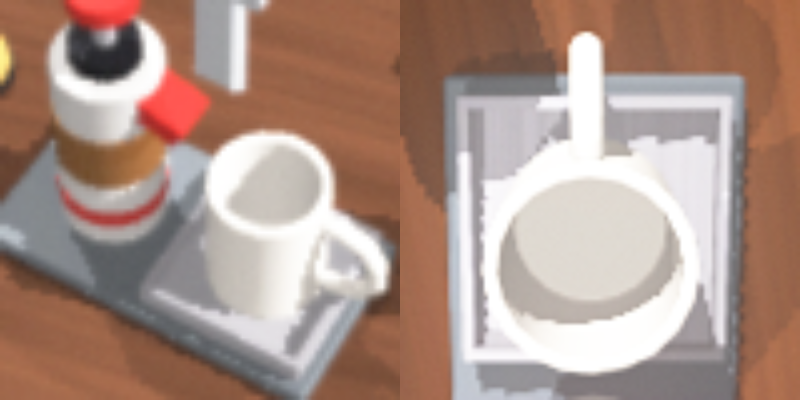

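The mug is unmoved. No tablet can be made out (white on white), but the plunger force and the 22 mm travel confirm the stop. Regrip and lift.

```bash
python3 -m inch '[{"tx":0,"ty":0,"tz":0.06,"ax":0,"ay":0,"az":0},{"tx":0,"ty":0,"tz":0.08,"ax":0,"ay":0,"az":0},{"tx":0,"ty":0,"tz":0.08,"ax":0,"ay":0,"az":0},{"tx":0,"ty":0,"tz":0.08,"ax":0,"ay":0,"az":0},{"tx":0,"ty":0,"tz":0.08,"ax":0,"ay":0,"az":0},{"tx":0,"ty":0,"tz":0.05,"ax":0,"ay":0,"az":0},{"tx":0,"ty":0,"tz":0,"ax":0,"ay":0,"az":0}]' 1 30
python3 -m inch '[{"tx":0,"ty":0,"tz":0,"ax":0,"ay":0,"az":0},{"tx":0,"ty":0,"tz":0,"ax":0,"ay":0,"az":0},{"tx":0,"ty":0,"tz":0,"ax":0,"ay":0,"az":0},{"tx":0,"ty":0,"tz":0,"ax":0,"ay":0,"az":0},{"tx":0,"ty":0,"tz":0,"ax":0,"ay":0,"az":0}]' -1 30
python3 -m inch '[{"tx":0,"ty":0,"tz":-0.05,"ax":0,"ay":0,"az":0},{"tx":0,"ty":0,"tz":-0.08,"ax":0,"ay":0,"az":0},{"tx":0,"ty":0,"tz":-0.08,"ax":0,"ay":0,"az":0},{"tx":0,"ty":0,"tz":-0.08,"ax":0,"ay":0,"az":0},{"tx":0,"ty":0,"tz":-0.08,"ax":0,"ay":0,"az":0},{"tx":0,"ty":0,"tz":-0.08,"ax":0,"ay":0,"az":0},{"tx":0,"ty":0,"tz":-0.08,"ax":0,"ay":0,"az":0},{"tx":0,"ty":0,"tz":-0.04,"ax":0,"ay":0,"az":0},{"tx":0,"ty":0,"tz":0,"ax":0,"ay":0,"az":0}]'
python3 - <<'E'
from h import *
go(.6444,-.268,.29,.504-np.pi/2)
E
```

```text
time_s: 14.98
position: [0.6545, 0.1463, 0.0714]
tcp_rot: [[0.171, 0.985, -0.002], [0.985, -0.171, -0.001], [-0.001, -0.001, -1.0]]
contact_force: [-0.1, 0.0, 0.9]
width: 0.094
grasp_force: 0.0
time_s: 15.6
position: [0.6552, 0.1472, 0.0728]
tcp_rot: [[0.171, 0.985, 0.001], [0.985, -0.171, 0.0], [0.0, 0.001, -1.0]]
contact_force: [-1.6, 0.2, 6.4]
width: 0.0624
grasp_force: 29.9
time_s: 16.73
position: [0.6552, 0.147, 0.3012]
tcp_rot: [[0.171, 0.985, 0.001], [0.985, -0.171, 0.0], [0.001, 0.001, -1.0]]
contact_force: [-0.5, -0.9, -3.3]
width: 0.0621
grasp_force: 29.9
pos [0.6552 0.147  0.3012] q7 -0.27 | turn [ 0.0001 -0.0002  0.1425] | shift before [-1.0269  0.1506  0.0275] | shift after [-0.5246  0.8955  0.0279]
```

```bash
python3 -m inch '[{"tx":-0.0855,"ty":0.0125,"tz":0,"ax":0,"ay":0,"az":0},{"tx":-0.0855,"ty":0.0125,"tz":0,"ax":0,"ay":0,"az":0},{"tx":-0.0855,"ty":0.0125,"tz":0,"ax":0,"ay":0,"az":0},{"tx":-0.0855,"ty":0.0125,"tz":0,"ax":0,"ay":0,"az":0},{"tx":-0.0855,"ty":0.0125,"tz":0,"ax":0,"ay":0,"az":0},{"tx":-0.0855,"ty":0.0125,"tz":0,"ax":0,"ay":0,"az":0},{"tx":-0.0855,"ty":0.0125,"tz":0,"ax":0,"ay":0,"az":0},{"tx":-0.0855,"ty":0.0125,"tz":0,"ax":0,"ay":0,"az":0},{"tx":-0.0855,"ty":0.0125,"tz":0,"ax":0,"ay":0,"az":0},{"tx":-0.0855,"ty":0.0125,"tz":0,"ax":0,"ay":0,"az":0},{"tx":-0.0855,"ty":0.0125,"tz":0,"ax":0,"ay":0,"az":0},{"tx":-0.0855,"ty":0.0125,"tz":0,"ax":0,"ay":0,"az":0}]'
python3 -m inch '[{"tx":0,"ty":0,"tz":0,"ax":0,"ay":0,"az":0.02},{"tx":0,"ty":0,"tz":0,"ax":0,"ay":0,"az":0.02},{"tx":0,"ty":0,"tz":0,"ax":0,"ay":0,"az":0.02},{"tx":0,"ty":0,"tz":0,"ax":0,"ay":0,"az":0.02},{"tx":0,"ty":0,"tz":0,"ax":0,"ay":0,"az":0.02},{"tx":0,"ty":0,"tz":0,"ax":0,"ay":0,"az":0.02},{"tx":0,"ty":0,"tz":0,"ax":0,"ay":0,"az":0.0225},{"tx":0,"ty":0,"tz":0,"ax":0,"ay":0,"az":0}]'
python3 - <<'E'
from h import *
go(.6444,-.268,.162,.504-np.pi/2)
for n in("scene","side"): mug(n,.6444,-.268,n+"6",(.29,.335))
E
```

```text
time_s: 18.23
position: [0.6435, -0.2684, 0.2986]
tcp_rot: [[0.171, 0.985, -0.002], [0.985, -0.171, 0.001], [0.0, -0.002, -1.0]]
contact_force: [1.1, -0.2, -2.5]
width: 0.0628
grasp_force: 29.9
time_s: 19.23
position: [0.6437, -0.2673, 0.2989]
tcp_rot: [[0.875, 0.483, -0.002], [0.483, -0.875, 0.0], [-0.002, -0.001, -1.0]]
contact_force: [-0.1, 0.4, -2.3]
width: 0.0623
grasp_force: 29.9
pos [ 0.6437 -0.2673  0.2989] q7 -0.43 | turn [-0.0002  0.0003  0.0001] | shift before [0.0013 0.0026 0.3421] | shift after [0.0007 0.0023 0.3421]
scene6 777 c [ 0.6466 -0.267 ] rms 0.0057 ztop 0.3281 handle 0.525 n103
side6 877 c [ 0.6423 -0.2685] rms 0.0052 ztop 0.3286 handle 2.086 n8
```

Held upright over the ledge. Lowering.

```bash
python3 -m inch '[{"tx":0.001,"ty":0.002,"tz":0.05,"ax":0,"ay":0,"az":0},{"tx":0,"ty":0,"tz":0.07,"ax":0,"ay":0,"az":0},{"tx":0,"ty":0,"tz":0.07,"ax":0,"ay":0,"az":0},{"tx":0,"ty":0,"tz":0.07,"ax":0,"ay":0,"az":0},{"tx":0,"ty":0,"tz":0.04,"ax":0,"ay":0,"az":0},{"tx":0,"ty":0,"tz":0.025,"ax":0,"ay":0,"az":0},{"tx":0,"ty":0,"tz":0.015,"ax":0,"ay":0,"az":0},{"tx":0,"ty":0,"tz":0,"ax":0,"ay":0,"az":0}]'
python3 -m inch '[{"tx":0,"ty":0,"tz":0.005,"ax":0,"ay":0,"az":0},{"tx":0,"ty":0,"tz":0.004,"ax":0,"ay":0,"az":0},{"tx":0,"ty":0,"tz":0,"ax":0,"ay":0,"az":0}]'
```

```text
time_s: 20.32
position: [0.6449, -0.2682, 0.1645]
tcp_rot: [[0.876, 0.483, 0.0], [0.483, -0.876, -0.0], [0.0, 0.0, -1.0]]
contact_force: [-0.1, -0.7, -2.1]
width: 0.062
grasp_force: 29.9
time_s: 20.7
position: [0.6448, -0.2681, 0.1608]
tcp_rot: [[0.876, 0.483, 0.0], [0.483, -0.876, -0.0], [0.0, 0.0, -1.0]]
contact_force: [-0.2, -0.2, -2.6]
width: 0.0625
grasp_force: 29.9
```

```bash
python3 -m inch '[{"tx":0,"ty":0,"tz":0.005,"ax":0,"ay":0,"az":0},{"tx":0,"ty":0,"tz":0.004,"ax":0,"ay":0,"az":0},{"tx":0,"ty":0,"tz":0,"ax":0,"ay":0,"az":0}]'
python3 -m inch '[{"tx":0,"ty":0,"tz":0.002,"ax":0,"ay":0,"az":0},{"tx":0,"ty":0,"tz":0,"ax":0,"ay":0,"az":0}]'
```

```text
time_s: 21.08
position: [0.6448, -0.2681, 0.157]
tcp_rot: [[0.876, 0.483, -0.0], [0.483, -0.876, -0.0], [-0.0, 0.0, -1.0]]
contact_force: [0.1, 0.2, -2.3]
width: 0.0622
grasp_force: 29.9
time_s: 21.32
position: [0.6448, -0.2681, 0.1568]
tcp_rot: [[0.876, 0.483, 0.0], [0.483, -0.876, 0.0], [0.0, 0.0, -1.0]]
contact_force: [-3.5, 2.1, 5.3]
width: 0.0628
grasp_force: 29.9
```

Contact. Release, rise and verify.

```bash
python3 -m inch '[{"tx":0,"ty":0,"tz":0,"ax":0,"ay":0,"az":0},{"tx":0,"ty":0,"tz":0,"ax":0,"ay":0,"az":0},{"tx":0,"ty":0,"tz":0,"ax":0,"ay":0,"az":0},{"tx":0,"ty":0,"tz":0,"ax":0,"ay":0,"az":0}]' 1 30
python3 -m inch '[{"tx":0,"ty":0,"tz":-0.05,"ax":0,"ay":0,"az":0},{"tx":0,"ty":0,"tz":-0.08,"ax":0,"ay":0,"az":0},{"tx":0,"ty":0,"tz":-0.08,"ax":0,"ay":0,"az":0},{"tx":0,"ty":0,"tz":-0.08,"ax":0,"ay":0,"az":0},{"tx":0,"ty":0,"tz":-0.05,"ax":0,"ay":0,"az":0},{"tx":0,"ty":0,"tz":0,"ax":0,"ay":0,"az":0}]'
python3 - <<'E'
from h import *
for n in("scene","side","wrist"): mug(n,.6448,-.268,n+"7",(.165,.192))
for n in("scene","side"): mug(n,.455,.296,n+"7b"); mug(n,.608,.277,n+"7c")
go(.455,.296,.26,.1)
E
```

```text
time_s: 21.82
position: [0.6448, -0.2681, 0.1563]
tcp_rot: [[0.876, 0.483, 0.0], [0.483, -0.876, -0.0], [-0.0, 0.0, -1.0]]
contact_force: [0.4, -0.1, -0.3]
width: 0.0935
grasp_force: 0.0
time_s: 22.58
position: [0.6451, -0.2685, 0.2941]
tcp_rot: [[0.876, 0.483, 0.002], [0.483, -0.876, -0.001], [0.002, 0.002, -1.0]]
contact_force: [1.1, 0.2, -1.5]
width: 0.0938
grasp_force: 0.0
scene7 276 c [ 0.64754575 -0.2680328 ] rms 0.0042 ztop 0.1802 handle 0.542 n73
side7 361 c [ 0.64315412 -0.26876594] rms 0.0040 ztop 0.1824 handle 0.486 n46
wrist7 1159 c [ 0.645943  -0.2671111] rms 0.0057 ztop 0.1809 handle 0.527 n189
scene7b 288 c [0.45721941 0.29607961] rms 0.0051 ztop 0.0803 handle 1.638 n69
scene7c 325 c [0.61012017 0.27733525] rms 0.0050 ztop 0.0807 handle 2.119 n67
side7b 213 c [0.4523618  0.29572228] rms 0.0028 ztop 0.0826 handle 1.713 n1
side7c 223 c [0.6057152  0.27710194] rms 0.0043 ztop 0.0821 handle 2.196 n46
pos [ 0.6446 -0.268   0.2916] q7 -0.42 | turn [-0.0002  0.0001 -0.1857] | shift before [ 0.2657 -1.4636  0.0796] | shift after [ 1.4502 -0.3309  0.0789]
```

White stands on the ledge, top at 181 mm. Going to the blue mug.

```bash
python3 -m inch '[{"tx":0.022,"ty":-0.122,"tz":0.0065,"ax":0,"ay":0,"az":0},{"tx":0.022,"ty":-0.122,"tz":0.0065,"ax":0,"ay":0,"az":0},{"tx":0.022,"ty":-0.122,"tz":0.0065,"ax":0,"ay":0,"az":0},{"tx":0.022,"ty":-0.122,"tz":0.0065,"ax":0,"ay":0,"az":0},{"tx":0.022,"ty":-0.122,"tz":0.0065,"ax":0,"ay":0,"az":0},{"tx":0.022,"ty":-0.122,"tz":0.0065,"ax":0,"ay":0,"az":0},{"tx":0.022,"ty":-0.122,"tz":0.0065,"ax":0,"ay":0,"az":0},{"tx":0.022,"ty":-0.122,"tz":0.0065,"ax":0,"ay":0,"az":0},{"tx":0.022,"ty":-0.122,"tz":0.0065,"ax":0,"ay":0,"az":0},{"tx":0.022,"ty":-0.122,"tz":0.0065,"ax":0,"ay":0,"az":0},{"tx":0.022,"ty":-0.122,"tz":0.0065,"ax":0,"ay":0,"az":0},{"tx":0.022,"ty":-0.122,"tz":0.0065,"ax":0,"ay":0,"az":0}]'
python3 -m inch '[{"tx":0,"ty":0,"tz":0,"ax":0,"ay":0,"az":-0.027},{"tx":0,"ty":0,"tz":0,"ax":0,"ay":0,"az":-0.027},{"tx":0,"ty":0,"tz":0,"ax":0,"ay":0,"az":-0.027},{"tx":0,"ty":0,"tz":0,"ax":0,"ay":0,"az":-0.027},{"tx":0,"ty":0,"tz":0,"ax":0,"ay":0,"az":-0.027},{"tx":0,"ty":0,"tz":0,"ax":0,"ay":0,"az":-0.027},{"tx":0,"ty":0,"tz":0,"ax":0,"ay":0,"az":-0.0265},{"tx":0,"ty":0,"tz":0,"ax":0,"ay":0,"az":0}]'
python3 - <<'E'
from h import *
mug("scene",.455,.296,"s8"); mug("wrist",.455,.296,"w8")
go(.455,.296,.055,.08)
E
```

```text
time_s: 24.42
position: [0.4537, 0.2972, 0.2609]
tcp_rot: [[0.876, 0.483, -0.0], [0.483, -0.876, 0.0], [-0.0, -0.0, -1.0]]
contact_force: [0.5, 0.8, 0.6]
width: 0.094
grasp_force: 0.0
time_s: 25.42
position: [0.4545, 0.2955, 0.2609]
tcp_rot: [[-0.116, 0.993, -0.0], [0.993, 0.116, -0.0], [-0.0, -0.0, -1.0]]
contact_force: [0.7, 0.3, -0.3]
width: 0.0938
grasp_force: 0.0
s8 287 c [0.45724155 0.29589298] rms 0.0050 ztop 0.0802 handle 1.637 n70
w8 782 c [0.45308429 0.29853956] rms 0.0055 ztop 0.0812 handle 1.650 n121
pos [0.4545 0.2955 0.2609] q7 -0.40 | turn [-0.      0.      0.0053] | shift before [0.0011 0.0015 0.5149] | shift after [0.0011 0.0013 0.5149]
```

```bash
python3 -m inch '[{"tx":0.001,"ty":0.001,"tz":0.06,"ax":0,"ay":0,"az":0.005},{"tx":0,"ty":0,"tz":0.08,"ax":0,"ay":0,"az":0},{"tx":0,"ty":0,"tz":0.08,"ax":0,"ay":0,"az":0},{"tx":0,"ty":0,"tz":0.08,"ax":0,"ay":0,"az":0},{"tx":0,"ty":0,"tz":0.08,"ax":0,"ay":0,"az":0},{"tx":0,"ty":0,"tz":0.08,"ax":0,"ay":0,"az":0},{"tx":0,"ty":0,"tz":0.055,"ax":0,"ay":0,"az":0},{"tx":0,"ty":0,"tz":0,"ax":0,"ay":0,"az":0}]' 1 30
python3 -m inch '[{"tx":0,"ty":0,"tz":0,"ax":0,"ay":0,"az":0},{"tx":0,"ty":0,"tz":0,"ax":0,"ay":0,"az":0},{"tx":0,"ty":0,"tz":0,"ax":0,"ay":0,"az":0},{"tx":0,"ty":0,"tz":0,"ax":0,"ay":0,"az":0},{"tx":0,"ty":0,"tz":0,"ax":0,"ay":0,"az":0}]' -1 30
python3 -m inch '[{"tx":0,"ty":0,"tz":-0.05,"ax":0,"ay":0,"az":0},{"tx":0,"ty":0,"tz":-0.08,"ax":0,"ay":0,"az":0},{"tx":0,"ty":0,"tz":-0.08,"ax":0,"ay":0,"az":0},{"tx":0,"ty":0,"tz":-0.08,"ax":0,"ay":0,"az":0},{"tx":0,"ty":0,"tz":-0.08,"ax":0,"ay":0,"az":0},{"tx":0,"ty":0,"tz":-0.08,"ax":0,"ay":0,"az":0},{"tx":0,"ty":0,"tz":-0.05,"ax":0,"ay":0,"az":0},{"tx":0,"ty":0,"tz":0,"ax":0,"ay":0,"az":0}]'
python3 - <<'E'
from h import *
go(.655,.147,.255,1.40-np.pi/2)
E
```

```text
time_s: 26.52
position: [0.4542, 0.2955, 0.0539]
tcp_rot: [[-0.083, 0.997, -0.002], [0.997, 0.083, -0.002], [-0.002, -0.002, -1.0]]
contact_force: [-0.3, 0.1, -0.3]
width: 0.0939
grasp_force: 0.0
time_s: 27.15
position: [0.455, 0.2963, 0.0555]
tcp_rot: [[-0.086, 0.996, 0.0], [0.996, 0.086, 0.0], [0.0, 0.0, -1.0]]
contact_force: [-1.3, -1.1, 7.0]
width: 0.0622
grasp_force: 30.0
time_s: 28.15
position: [0.4552, 0.2964, 0.256]
tcp_rot: [[-0.086, 0.996, 0.001], [0.996, 0.086, 0.002], [0.001, 0.002, -1.0]]
contact_force: [-0.4, 0.0, -2.6]
width: 0.0624
grasp_force: 30.0
pos [0.4552 0.2964 0.256 ] q7 -0.42 | turn [ 0.0002 -0.0003  0.0409] | shift before [-0.4149  0.4655  0.0027] | shift after [-0.2831  0.5557  0.0026]
```

```bash
python3 -m inch '[{"tx":0,"ty":0,"tz":0,"ax":0,"ay":0,"az":0.02},{"tx":0,"ty":0,"tz":0,"ax":0,"ay":0,"az":0.021},{"tx":-0.0315,"ty":0.0617,"tz":0,"ax":0,"ay":0,"az":0},{"tx":-0.0315,"ty":0.0617,"tz":0,"ax":0,"ay":0,"az":0},{"tx":-0.0315,"ty":0.0617,"tz":0,"ax":0,"ay":0,"az":0},{"tx":-0.0315,"ty":0.0617,"tz":0,"ax":0,"ay":0,"az":0},{"tx":-0.0315,"ty":0.0617,"tz":0,"ax":0,"ay":0,"az":0},{"tx":-0.0315,"ty":0.0617,"tz":0,"ax":0,"ay":0,"az":0},{"tx":-0.0315,"ty":0.0617,"tz":0,"ax":0,"ay":0,"az":0},{"tx":-0.0315,"ty":0.0617,"tz":0,"ax":0,"ay":0,"az":0},{"tx":-0.0315,"ty":0.0617,"tz":0,"ax":0,"ay":0,"az":0},{"tx":0,"ty":0,"tz":0,"ax":0,"ay":0,"az":0}]'
python3 - <<'E'
from h import *
go(.655,.147,.075,1.40-np.pi/2)
mug("scene",.655,.147,"s9",(.25,.292)); mug("side",.655,.147,"d9",(.25,.292))
E
```

```text
time_s: 29.65
position: [0.655, 0.1443, 0.2532]
tcp_rot: [[0.173, 0.985, -0.002], [0.985, -0.173, -0.002], [-0.002, -0.001, -1.0]]
contact_force: [-0.3, 0.1, -1.8]
width: 0.0622
grasp_force: 30.0
pos [0.655  0.1443 0.2532] q7 -0.21 | turn [-0.0002  0.0003 -0.0006] | shift before [ 0.0076 -0.0005  0.4454] | shift after [ 0.0067 -0.001   0.4454]
s9 442 c [0.6591 0.1444] rms 0.0080 ztop 0.2845 handle 1.451 n111
d9 481 c [0.6521 0.1449] rms 0.0049 ztop 0.2845 handle -0.245 n2
```

```bash
python3 -m inch '[{"tx":0.005,"ty":0,"tz":0.05,"ax":0,"ay":0,"az":0},{"tx":0,"ty":0,"tz":0.07,"ax":0,"ay":0,"az":0},{"tx":0,"ty":0,"tz":0.07,"ax":0,"ay":0,"az":0},{"tx":0,"ty":0,"tz":0.07,"ax":0,"ay":0,"az":0},{"tx":0,"ty":0,"tz":0.07,"ax":0,"ay":0,"az":0},{"tx":0,"ty":0,"tz":0.06,"ax":0,"ay":0,"az":0},{"tx":0,"ty":0,"tz":0.03,"ax":0,"ay":0,"az":0},{"tx":0,"ty":0,"tz":0.018,"ax":0,"ay":0,"az":0},{"tx":0,"ty":0,"tz":0.012,"ax":0,"ay":0,"az":0},{"tx":0,"ty":0,"tz":0,"ax":0,"ay":0,"az":0}]'
python3 -m inch '[{"tx":0,"ty":0,"tz":0.005,"ax":0,"ay":0,"az":0},{"tx":0,"ty":0,"tz":0.004,"ax":0,"ay":0,"az":0},{"tx":0,"ty":0,"tz":0,"ax":0,"ay":0,"az":0}]'
```

```text
time_s: 31.0
position: [0.6548, 0.1485, 0.0753]
tcp_rot: [[0.171, 0.985, 0.0], [0.985, -0.171, 0.0], [0.0, 0.0, -1.0]]
contact_force: [-0.3, -0.5, -1.6]
width: 0.0622
grasp_force: 30.0
time_s: 31.38
position: [0.6548, 0.1485, 0.0716]
tcp_rot: [[0.171, 0.985, 0.0], [0.985, -0.171, 0.0], [0.0, 0.0, -1.0]]
contact_force: [0.4, 0.1, -1.7]
width: 0.062
grasp_force: 30.0
```

```bash
python3 -m inch '[{"tx":0,"ty":0,"tz":0.002,"ax":0,"ay":0,"az":0},{"tx":0,"ty":0,"tz":0,"ax":0,"ay":0,"az":0}]'
python3 -m inch '[{"tx":0,"ty":0,"tz":0,"ax":0,"ay":0,"az":0},{"tx":0,"ty":0,"tz":0,"ax":0,"ay":0,"az":0},{"tx":0,"ty":0,"tz":0,"ax":0,"ay":0,"az":0}]' 0.9
python3 -m inch '[{"tx":0,"ty":0,"tz":-0.05,"ax":0,"ay":0,"az":0},{"tx":0,"ty":0,"tz":-0.08,"ax":0,"ay":0,"az":0},{"tx":0,"ty":0,"tz":-0.08,"ax":0,"ay":0,"az":0},{"tx":0,"ty":0,"tz":-0.08,"ax":0,"ay":0,"az":0},{"tx":0,"ty":0,"tz":-0.08,"ax":0,"ay":0,"az":0},{"tx":0,"ty":0,"tz":-0.05,"ax":0,"ay":0,"az":0},{"tx":0,"ty":0,"tz":0,"ax":0,"ay":0,"az":0}]'
python3 - <<'E'
from h import *
mug("scene",.655,.147,"s10",(.08,.102)); mug("wrist",.655,.147,"w10",(.08,.102))
go(.6385,.0525,.239,1.40-np.pi/2)
E
```

```text
time_s: 31.62
position: [0.6549, 0.1484, 0.0716]
tcp_rot: [[0.171, 0.985, 0.0], [0.985, -0.171, 0.0], [0.0, 0.0, -1.0]]
contact_force: [-4.5, -1.0, 11.2]
width: 0.0622
grasp_force: 30.0
time_s: 32.0
position: [0.6547, 0.1485, 0.0706]
tcp_rot: [[0.171, 0.985, -0.0], [0.985, -0.171, -0.0], [-0.0, 0.0, -1.0]]
contact_force: [-0.4, -0.1, -0.1]
width: 0.0878
grasp_force: 0.0
time_s: 32.88
position: [0.6552, 0.1485, 0.2405]
tcp_rot: [[0.171, 0.985, 0.002], [0.985, -0.171, 0.001], [0.001, 0.002, -1.0]]
contact_force: [0.2, -0.0, -1.1]
width: 0.0892
grasp_force: 0.0
s10 278 c [0.65709466 0.14882974] rms 0.0045 ztop 0.0969 handle -1.353 n159
w10 931 c [0.65383056 0.15070785] rms 0.0052 ztop 0.0971 handle -1.614 n280
pos [0.6544 0.1485 0.2381] q7 -0.21 | turn [-0.0001  0.     -0.0001] | shift before [-0.2432  0.0019 -0.0022] | shift after [-0.2432  0.0017 -0.0023]
```

Blue stands flat in the tray, top at 97 mm. Pressing.

```bash
python3 -m inch '[{"tx":-0.043,"ty":0.002,"tz":0,"ax":0,"ay":0,"az":0},{"tx":-0.05,"ty":0,"tz":0,"ax":0,"ay":0,"az":0},{"tx":-0.05,"ty":0,"tz":0,"ax":0,"ay":0,"az":0},{"tx":-0.05,"ty":0,"tz":0,"ax":0,"ay":0,"az":0},{"tx":-0.05,"ty":0,"tz":0,"ax":0,"ay":0,"az":0},{"tx":0,"ty":0,"tz":0,"ax":0,"ay":0,"az":0},{"tx":0,"ty":0,"tz":0,"ax":0,"ay":0,"az":0},{"tx":0,"ty":0,"tz":0,"ax":0,"ay":0,"az":0}]' -1 10
python3 -m inch '[{"tx":0,"ty":0,"tz":0.04,"ax":0,"ay":0,"az":0},{"tx":0,"ty":0,"tz":0.02,"ax":0,"ay":0,"az":0},{"tx":0,"ty":0,"tz":0.012,"ax":0,"ay":0,"az":0},{"tx":0,"ty":0,"tz":0.02,"ax":0,"ay":0,"az":0},{"tx":0,"ty":0,"tz":0.02,"ax":0,"ay":0,"az":0},{"tx":0,"ty":0,"tz":0.012,"ax":0,"ay":0,"az":0},{"tx":0,"ty":0,"tz":0,"ax":0,"ay":0,"az":0}]'
python3 -m inch '[{"tx":0,"ty":0,"tz":0.008,"ax":0,"ay":0,"az":0},{"tx":0,"ty":0,"tz":0.004,"ax":0,"ay":0,"az":0},{"tx":0,"ty":0,"tz":0,"ax":0,"ay":0,"az":0},{"tx":0,"ty":0,"tz":0,"ax":0,"ay":0,"az":0}]'
```

```text
time_s: 33.98
position: [0.639, 0.0535, 0.2385]
tcp_rot: [[0.17, 0.986, -0.0], [0.986, -0.17, 0.0], [0.0, -0.0, -1.0]]
contact_force: [-0.6, 0.8, -0.1]
width: 0.0126
grasp_force: 0.0
time_s: 34.85
position: [0.6389, 0.0526, 0.189]
tcp_rot: [[0.171, 0.985, 0.0], [0.985, -0.171, 0.0], [0.0, 0.0, -1.0]]
contact_force: [-4.2, 0.8, 9.0]
width: 0.0005
grasp_force: 4.1
time_s: 35.35
position: [0.6392, 0.0525, 0.186]
tcp_rot: [[0.171, 0.985, 0.001], [0.985, -0.171, 0.001], [0.001, 0.001, -1.0]]
contact_force: [-11.6, 0.8, 28.8]
width: 0.0007
grasp_force: 13.9
```

Stop reached (29 N). Back over the mug, check it, regrip and lift.

```bash
python3 -m inch '[{"tx":0,"ty":0,"tz":-0.04,"ax":0,"ay":0,"az":0},{"tx":0,"ty":0,"tz":-0.06,"ax":0,"ay":0,"az":0},{"tx":0,"ty":0,"tz":-0.05,"ax":0,"ay":0,"az":0},{"tx":0.043,"ty":0,"tz":0,"ax":0,"ay":0,"az":0},{"tx":0.05,"ty":0,"tz":0,"ax":0,"ay":0,"az":0},{"tx":0.05,"ty":0,"tz":0,"ax":0,"ay":0,"az":0},{"tx":0.05,"ty":0,"tz":0,"ax":0,"ay":0,"az":0},{"tx":0.05,"ty":0,"tz":0,"ax":0,"ay":0,"az":0},{"tx":0,"ty":0,"tz":0,"ax":0,"ay":0,"az":0}]' 1 30
python3 - <<'E'
from h import *
mug("wrist",.655,.148,"w11",(.08,.102)); mug("scene",.655,.148,"s11",(.08,.102))
a=cv2.imread("pics/s11.png");b=cv2.imread("pics/w11.png")
cv2.imwrite("pics/m11.png",np.hstack([cv2.resize(a[210:290,220:300],(400,400)),cv2.resize(b[120:220,210:310],(400,400))]))
go(.655,.148,.0715,1.40-np.pi/2)
E
```

```text
time_s: 36.48
position: [0.6555, 0.1505, 0.2438]
tcp_rot: [[0.168, 0.986, -0.0], [0.986, -0.168, -0.0], [-0.0, -0.0, -1.0]]
contact_force: [-0.1, -0.1, -0.9]
width: 0.087
grasp_force: 0.0
w11 902 c [0.65387262 0.15079467] rms 0.0054 ztop 0.0971 handle -1.677 n268
s11 284 c [0.65714238 0.14901211] rms 0.0052 ztop 0.0966 handle -1.384 n154
pos [0.6555 0.1479 0.2442] q7 -0.21 | turn [ 0.      0.0001 -0.0002] | shift before [ 0.0002 -0.0013  0.4317] | shift after [-0.     -0.0013  0.4317]
```

View pics/m11.png

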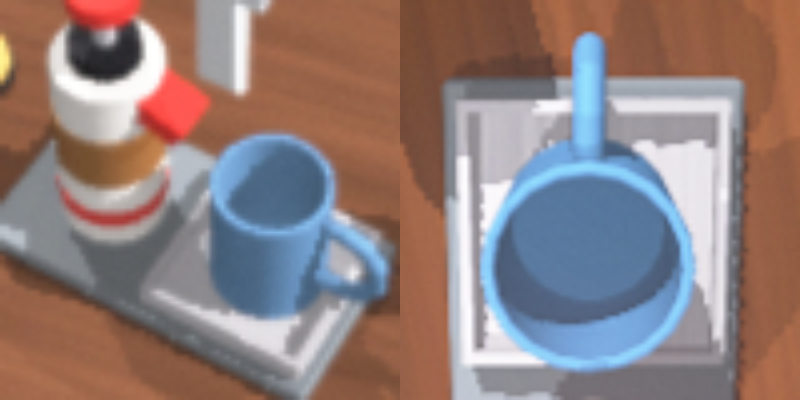

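Blue mug upright in the tray in both views; the tablet evidently isn't rendered, but the plunger's 22 mm travel and 29 N hard stop are clear. Regrip and lift.

```bash
python3 -m inch '[{"tx":0,"ty":-0.001,"tz":0.06,"ax":0,"ay":0,"az":0},{"tx":0,"ty":0,"tz":0.08,"ax":0,"ay":0,"az":0},{"tx":0,"ty":0,"tz":0.08,"ax":0,"ay":0,"az":0},{"tx":0,"ty":0,"tz":0.08,"ax":0,"ay":0,"az":0},{"tx":0,"ty":0,"tz":0.08,"ax":0,"ay":0,"az":0},{"tx":0,"ty":0,"tz":0.05,"ax":0,"ay":0,"az":0},{"tx":0,"ty":0,"tz":0,"ax":0,"ay":0,"az":0}]' 1 30
python3 -m inch '[{"tx":0,"ty":0,"tz":0,"ax":0,"ay":0,"az":0},{"tx":0,"ty":0,"tz":0,"ax":0,"ay":0,"az":0},{"tx":0,"ty":0,"tz":0,"ax":0,"ay":0,"az":0},{"tx":0,"ty":0,"tz":0,"ax":0,"ay":0,"az":0},{"tx":0,"ty":0,"tz":0,"ax":0,"ay":0,"az":0}]' -1 30
python3 -m inch '[{"tx":0,"ty":0,"tz":-0.05,"ax":0,"ay":0,"az":0},{"tx":0,"ty":0,"tz":-0.08,"ax":0,"ay":0,"az":0},{"tx":0,"ty":0,"tz":-0.08,"ax":0,"ay":0,"az":0},{"tx":0,"ty":0,"tz":-0.08,"ax":0,"ay":0,"az":0},{"tx":0,"ty":0,"tz":-0.08,"ax":0,"ay":0,"az":0},{"tx":0,"ty":0,"tz":-0.08,"ax":0,"ay":0,"az":0},{"tx":0,"ty":0,"tz":-0.08,"ax":0,"ay":0,"az":0},{"tx":0,"ty":0,"tz":-0.04,"ax":0,"ay":0,"az":0},{"tx":0,"ty":0,"tz":0,"ax":0,"ay":0,"az":0}]'
python3 - <<'E'
from h import *
go(.5463,-.3221,.30,.504-np.pi/2)
E
```

```text
time_s: 37.45
position: [0.6547, 0.1477, 0.0715]
tcp_rot: [[0.171, 0.985, -0.002], [0.985, -0.171, -0.001], [-0.001, -0.001, -1.0]]
contact_force: [0.3, -0.4, 0.4]
width: 0.0939
grasp_force: 0.0
time_s: 38.08
position: [0.6553, 0.1485, 0.0728]
tcp_rot: [[0.171, 0.985, 0.0], [0.985, -0.171, 0.0], [0.0, 0.0, -1.0]]
contact_force: [-1.0, 0.4, 6.7]
width: 0.0617
grasp_force: 30.0
time_s: 39.2
position: [0.6553, 0.1484, 0.3012]
tcp_rot: [[0.171, 0.985, 0.001], [0.985, -0.171, 0.0], [0.001, 0.001, -1.0]]
contact_force: [0.6, -0.2, -2.2]
width: 0.0621
grasp_force: 30.0
pos [0.6553 0.1484 0.3012] q7 -0.23 | turn [ 0.0001 -0.0002  0.1425] | shift before [-1.2054 -0.0676  0.0021] | shift after [-0.8065  0.8983  0.003 ]
```

```bash
python3 -m inch '[{"tx":-0.1005,"ty":-0.0056,"tz":0,"ax":0,"ay":0,"az":0},{"tx":-0.1005,"ty":-0.0056,"tz":0,"ax":0,"ay":0,"az":0},{"tx":-0.1005,"ty":-0.0056,"tz":0,"ax":0,"ay":0,"az":0},{"tx":-0.1005,"ty":-0.0056,"tz":0,"ax":0,"ay":0,"az":0},{"tx":-0.1005,"ty":-0.0056,"tz":0,"ax":0,"ay":0,"az":0},{"tx":-0.1005,"ty":-0.0056,"tz":0,"ax":0,"ay":0,"az":0},{"tx":-0.1005,"ty":-0.0056,"tz":0,"ax":0,"ay":0,"az":0},{"tx":-0.1005,"ty":-0.0056,"tz":0,"ax":0,"ay":0,"az":0},{"tx":-0.1005,"ty":-0.0056,"tz":0,"ax":0,"ay":0,"az":0},{"tx":-0.1005,"ty":-0.0056,"tz":0,"ax":0,"ay":0,"az":0},{"tx":-0.1005,"ty":-0.0056,"tz":0,"ax":0,"ay":0,"az":0},{"tx":-0.1005,"ty":-0.0056,"tz":0,"ax":0,"ay":0,"az":0}]'
python3 -m inch '[{"tx":0,"ty":0,"tz":0,"ax":0,"ay":0,"az":0.02},{"tx":0,"ty":0,"tz":0,"ax":0,"ay":0,"az":0.02},{"tx":0,"ty":0,"tz":0,"ax":0,"ay":0,"az":0.02},{"tx":0,"ty":0,"tz":0,"ax":0,"ay":0,"az":0.02},{"tx":0,"ty":0,"tz":0,"ax":0,"ay":0,"az":0.02},{"tx":0,"ty":0,"tz":0,"ax":0,"ay":0,"az":0.02},{"tx":0,"ty":0,"tz":0,"ax":0,"ay":0,"az":0.0225},{"tx":0,"ty":0,"tz":0,"ax":0,"ay":0,"az":0}]'
python3 - <<'E'
from h import *
go(.5463,-.3221,.162,.504-np.pi/2)
for n in("scene","side"): mug(n,.5463,-.3221,n+"12",(.29,.335)); mug(n,.6445,-.268,n+"12w",(.165,.192))
E
```

```text
time_s: 40.7
position: [0.5455, -0.3232, 0.2989]
tcp_rot: [[0.171, 0.985, -0.002], [0.985, -0.171, 0.001], [0.0, -0.002, -1.0]]
contact_force: [0.8, -0.3, -2.2]
width: 0.0622
grasp_force: 30.0
time_s: 41.7
position: [0.546, -0.322, 0.299]
tcp_rot: [[0.875, 0.483, -0.002], [0.483, -0.875, 0.0], [-0.002, -0.001, -1.0]]
contact_force: [0.4, 0.7, -1.9]
width: 0.0619
grasp_force: 30.0
pos [ 0.546 -0.322  0.299] q7 -0.25 | turn [-0.0002  0.0002  0.0001] | shift before [0.0011 0.001  0.3426] | shift after [0.0006 0.0006 0.3426]
scene12 672 c [ 0.549  -0.3217] rms 0.0056 ztop 0.3264 handle 0.500 n86
scene12w 203 c [ 0.6176 -0.2762] rms 0.0049 ztop 0.1804 handle 0.545 n69
side12 923 c [ 0.5454 -0.3235] rms 0.0051 ztop 0.3291 handle 1.028 n9
side12w 221 c [ 0.6132 -0.277 ] rms 0.0054 ztop 0.1820 handle 0.503 n53
```

Both cameras agree that the white mug on the ledge has been knocked about 3 cm along the ledge, to (.615,-.277), still upright. To keep three slots I'll put blue at the far -u end, slide white back along the ledge, and leave the middle for brown.

```bash
python3 -m inch '[{"tx":-0.05,"ty":0,"tz":0,"ax":0,"ay":0,"az":0},{"tx":-0.06,"ty":0,"tz":0,"ax":0,"ay":0,"az":0},{"tx":-0.06,"ty":0,"tz":0,"ax":0,"ay":0,"az":0},{"tx":-0.06,"ty":0,"tz":0,"ax":0,"ay":0,"az":0},{"tx":-0.05,"ty":0,"tz":0,"ax":0,"ay":0,"az":0},{"tx":0,"ty":0,"tz":0,"ax":0,"ay":0,"az":0},{"tx":0,"ty":0,"tz":0,"ax":0,"ay":0,"az":0}]'
python3 - <<'E'
from h import *
go(.4483,-.3761,.162,.504-np.pi/2)
for n in("scene","side"): mug(n,.615,-.2765,n+"13w",(.165,.192));mug(n,.608,.277,n+"13c")
a=cv2.imread("pics/scene13w.png");b=cv2.imread("pics/side13w.png")
cv2.imwrite("pics/m13.png",np.hstack([cv2.resize(a[80:280,60:260],(400,400)),cv2.resize(b[170:370,200:400],(400,400))]))
E
```

```text
time_s: 42.78
position: [0.4487, -0.376, 0.3003]
tcp_rot: [[0.875, 0.484, 0.0], [0.484, -0.875, 0.0], [0.0, -0.0, -1.0]]
contact_force: [-0.2, 0.2, -1.8]
width: 0.0624
grasp_force: 30.0
pos [ 0.4487 -0.376   0.3003] q7 -0.11 | turn [-0.     -0.      0.0001] | shift before [-0.0011 -0.0004  0.3456] | shift after [-0.001  -0.0004  0.3456]
scene13w 261 c [ 0.6173 -0.2763] rms 0.0045 ztop 0.1806 handle 0.546 n67
scene13c 313 c [0.6102 0.2773] rms 0.0048 ztop 0.0806 handle 2.117 n69
side13w 377 c [ 0.613  -0.2773] rms 0.0040 ztop 0.1823 handle 0.505 n53
side13c few 0
```

View pics/m13.png

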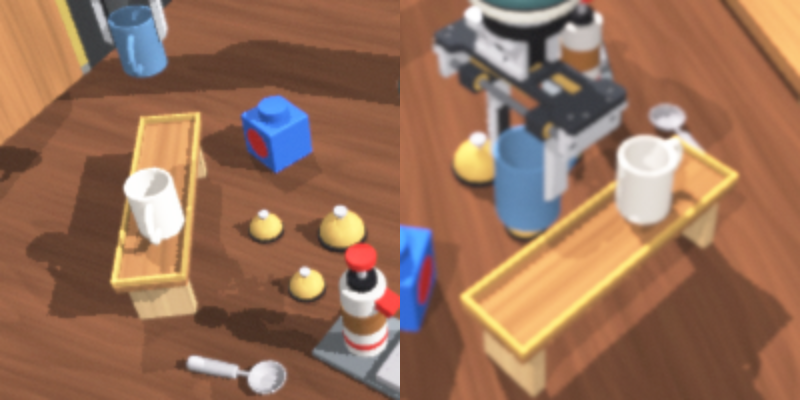

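White stands upright between the rails (left panel (155,205), right panel (645,180)), shifted toward the middle. Lowering blue at the far end.

```bash
python3 -m inch '[{"tx":0,"ty":0,"tz":0.05,"ax":0,"ay":0,"az":0},{"tx":0,"ty":0,"tz":0.07,"ax":0,"ay":0,"az":0},{"tx":0,"ty":0,"tz":0.07,"ax":0,"ay":0,"az":0},{"tx":0,"ty":0,"tz":0.07,"ax":0,"ay":0,"az":0},{"tx":0,"ty":0,"tz":0.045,"ax":0,"ay":0,"az":0},{"tx":0,"ty":0,"tz":0.03,"ax":0,"ay":0,"az":0},{"tx":0,"ty":0,"tz":0.015,"ax":0,"ay":0,"az":0},{"tx":0,"ty":0,"tz":0,"ax":0,"ay":0,"az":0}]'
python3 -m inch '[{"tx":0,"ty":0,"tz":0.004,"ax":0,"ay":0,"az":0},{"tx":0,"ty":0,"tz":0.002,"ax":0,"ay":0,"az":0},{"tx":0,"ty":0,"tz":0,"ax":0,"ay":0,"az":0}]'
```

```text
time_s: 43.98
position: [0.4483, -0.3765, 0.1604]
tcp_rot: [[0.876, 0.483, 0.0], [0.483, -0.876, -0.0], [0.0, 0.0, -1.0]]
contact_force: [-0.8, 0.3, -0.8]
width: 0.0622
grasp_force: 30.0
time_s: 44.35
position: [0.4483, -0.3764, 0.1581]
tcp_rot: [[0.876, 0.483, 0.0], [0.483, -0.876, -0.0], [0.0, 0.0, -1.0]]
contact_force: [-0.1, 0.3, -1.4]
width: 0.0624
grasp_force: 30.0
```

```bash
python3 -m inch '[{"tx":0,"ty":0,"tz":0.003,"ax":0,"ay":0,"az":0},{"tx":0,"ty":0,"tz":0.001,"ax":0,"ay":0,"az":0},{"tx":0,"ty":0,"tz":0,"ax":0,"ay":0,"az":0}]'
python3 -m inch '[{"tx":0,"ty":0,"tz":0.001,"ax":0,"ay":0,"az":0},{"tx":0,"ty":0,"tz":0,"ax":0,"ay":0,"az":0}]'
```

```text
time_s: 44.72
position: [0.4483, -0.3764, 0.1567]
tcp_rot: [[0.876, 0.483, 0.0], [0.483, -0.876, 0.0], [0.0, 0.0, -1.0]]
contact_force: [-1.5, 2.6, 7.4]
width: 0.0621
grasp_force: 30.0
time_s: 44.98
position: [0.4483, -0.3765, 0.1567]
tcp_rot: [[0.876, 0.483, 0.001], [0.483, -0.876, 0.0], [0.001, 0.0, -1.0]]
contact_force: [-2.9, 5.4, 14.6]
width: 0.0624
grasp_force: 30.0
```

```bash
python3 -m inch '[{"tx":0,"ty":0,"tz":0,"ax":0,"ay":0,"az":0},{"tx":0,"ty":0,"tz":0,"ax":0,"ay":0,"az":0},{"tx":0,"ty":0,"tz":0,"ax":0,"ay":0,"az":0},{"tx":0,"ty":0,"tz":0,"ax":0,"ay":0,"az":0}]' 1 30
python3 -m inch '[{"tx":0,"ty":0,"tz":-0.05,"ax":0,"ay":0,"az":0},{"tx":0,"ty":0,"tz":-0.08,"ax":0,"ay":0,"az":0},{"tx":0,"ty":0,"tz":-0.08,"ax":0,"ay":0,"az":0},{"tx":0,"ty":0,"tz":-0.05,"ax":0,"ay":0,"az":0},{"tx":0,"ty":0,"tz":0,"ax":0,"ay":0,"az":0}]'
python3 - <<'E'
from h import *
for n in("scene","side"): mug(n,.448,-.376,n+"14b",(.165,.192)); mug(n,.615,-.2765,n+"14w",(.165,.192))
go(.6152,-.2768,.1565,.504-np.pi/2)
E
```

```text
time_s: 45.48
position: [0.4482, -0.3765, 0.1559]
tcp_rot: [[0.876, 0.483, -0.0], [0.483, -0.876, -0.0], [-0.0, 0.0, -1.0]]
contact_force: [0.0, -0.1, -0.7]
width: 0.0936
grasp_force: 0.0
time_s: 46.1
position: [0.4485, -0.3768, 0.2614]
tcp_rot: [[0.876, 0.483, 0.002], [0.483, -0.876, -0.001], [0.001, 0.002, -1.0]]
contact_force: [-0.4, -0.1, -0.9]
width: 0.0941
grasp_force: 0.0
scene14b 206 c [ 0.4516148  -0.37613157] rms 0.0036 ztop 0.1808 handle 0.510 n51
scene14w 264 c [ 0.6172183  -0.27636163] rms 0.0042 ztop 0.1804 handle 0.544 n68
side14b 420 c [ 0.44721102 -0.37722807] rms 0.0020 ztop 0.1827 handle 0.479 n84
side14w 374 c [ 0.61303456 -0.27724501] rms 0.0039 ztop 0.1827 handle 0.502 n53
pos [ 0.4479 -0.3761  0.259 ] q7 -0.08 | turn [-0.0002  0.0001 -0.    ] | shift before [ 0.4862 -0.0152  0.256 ] | shift after [ 0.486  -0.0154  0.2564]
```

Blue stands well. Now I slide the white mug back along the ledge: grip lightly, no lift.

```bash
python3 -m inch '[{"tx":0.04,"ty":-0.002,"tz":0,"ax":0,"ay":0,"az":0},{"tx":0.064,"ty":-0.002,"tz":0,"ax":0,"ay":0,"az":0},{"tx":0.064,"ty":-0.002,"tz":0,"ax":0,"ay":0,"az":0},{"tx":0.064,"ty":-0.002,"tz":0,"ax":0,"ay":0,"az":0},{"tx":0.064,"ty":-0.002,"tz":0,"ax":0,"ay":0,"az":0},{"tx":0.064,"ty":-0.002,"tz":0,"ax":0,"ay":0,"az":0},{"tx":0.064,"ty":-0.002,"tz":0,"ax":0,"ay":0,"az":0},{"tx":0.062,"ty":-0.002,"tz":0,"ax":0,"ay":0,"az":0},{"tx":0,"ty":0,"tz":0,"ax":0,"ay":0,"az":0}]'
python3 -m inch '[{"tx":0,"ty":0,"tz":0.05,"ax":0,"ay":0,"az":0},{"tx":0,"ty":0,"tz":0.06,"ax":0,"ay":0,"az":0},{"tx":0,"ty":0,"tz":0.06,"ax":0,"ay":0,"az":0},{"tx":0,"ty":0,"tz":0.05,"ax":0,"ay":0,"az":0},{"tx":0,"ty":0,"tz":0.03,"ax":0,"ay":0,"az":0},{"tx":0,"ty":0,"tz":0,"ax":0,"ay":0,"az":0}]'
python3 -m inch '[{"tx":0,"ty":0,"tz":0,"ax":0,"ay":0,"az":0},{"tx":0,"ty":0,"tz":0,"ax":0,"ay":0,"az":0},{"tx":0,"ty":0,"tz":0,"ax":0,"ay":0,"az":0},{"tx":0,"ty":0,"tz":0,"ax":0,"ay":0,"az":0},{"tx":0,"ty":0,"tz":0,"ax":0,"ay":0,"az":0},{"tx":0,"ty":0,"tz":0,"ax":0,"ay":0,"az":0}]' -1 12
python3 - <<'E'
from h import *
go(.6436,-.2685,.1565,.504-np.pi/2)
E
```

```text
time_s: 47.42
position: [0.6172, -0.2751, 0.2592]
tcp_rot: [[0.874, 0.485, -0.001], [0.485, -0.874, 0.0], [-0.001, -0.0, -1.0]]
contact_force: [-0.1, -0.3, 0.2]
width: 0.0944
grasp_force: 0.0
time_s: 48.18
position: [0.615, -0.277, 0.1592]
tcp_rot: [[0.876, 0.483, -0.001], [0.483, -0.876, 0.0], [-0.001, -0.001, -1.0]]
contact_force: [-0.1, -0.3, 1.0]
width: 0.0939
grasp_force: 0.0
time_s: 48.92
position: [0.6155, -0.2769, 0.1602]
tcp_rot: [[0.876, 0.483, 0.0], [0.483, -0.876, -0.0], [0.0, 0.0, -1.0]]
contact_force: [-1.1, 2.0, 6.1]
width: 0.0623
grasp_force: 11.9
pos [ 0.6155 -0.2769  0.1602] q7 -0.28 | turn [ 0.     -0.0001  0.    ] | shift before [0.0718 0.0155 0.0093] | shift after [0.0718 0.0155 0.0093]
```

```bash
python3 -m inch '[{"tx":0.01,"ty":0.002,"tz":0,"ax":0,"ay":0,"az":0},{"tx":0.014,"ty":0.003,"tz":0,"ax":0,"ay":0,"az":0},{"tx":0.014,"ty":0.003,"tz":0,"ax":0,"ay":0,"az":0},{"tx":0.014,"ty":0.003,"tz":0,"ax":0,"ay":0,"az":0},{"tx":0.012,"ty":0.003,"tz":0,"ax":0,"ay":0,"az":0},{"tx":0.008,"ty":0.001,"tz":0,"ax":0,"ay":0,"az":0},{"tx":0,"ty":0,"tz":0,"ax":0,"ay":0,"az":0}]'
python3 -m inch '[{"tx":0,"ty":0,"tz":0,"ax":0,"ay":0,"az":0},{"tx":0,"ty":0,"tz":0,"ax":0,"ay":0,"az":0},{"tx":0,"ty":0,"tz":0,"ax":0,"ay":0,"az":0},{"tx":0,"ty":0,"tz":0,"ax":0,"ay":0,"az":0}]' 1 30
python3 -m inch '[{"tx":0,"ty":0,"tz":-0.05,"ax":0,"ay":0,"az":0},{"tx":0,"ty":0,"tz":-0.08,"ax":0,"ay":0,"az":0},{"tx":0,"ty":0,"tz":-0.08,"ax":0,"ay":0,"az":0},{"tx":0,"ty":0,"tz":-0.08,"ax":0,"ay":0,"az":0},{"tx":0,"ty":0,"tz":-0.04,"ax":0,"ay":0,"az":0},{"tx":0,"ty":0,"tz":0,"ax":0,"ay":0,"az":0}]'
python3 - <<'E'
from h import *
for n in("scene","side"): mug(n,.448,-.376,n+"15b",(.165,.192)); mug(n,.644,-.268,n+"15w",(.165,.192)); mug(n,.608,.277,n+"15c")
go(.608,.277,.25,2.12-np.pi/2)
E
```

```text
time_s: 49.8
position: [0.6433, -0.2673, 0.1606]
tcp_rot: [[0.875, 0.483, -0.001], [0.483, -0.875, 0.002], [0.0, -0.002, -1.0]]
contact_force: [-9.1, 7.9, 16.5]
width: 0.0638
grasp_force: 12.3
time_s: 50.3
position: [0.6434, -0.2683, 0.1598]
tcp_rot: [[0.876, 0.483, -0.0], [0.483, -0.876, -0.0], [-0.0, 0.0, -1.0]]
contact_force: [0.2, 0.7, 0.8]
width: 0.0938
grasp_force: 0.0
time_s: 51.05
position: [0.6436, -0.2686, 0.293]
tcp_rot: [[0.876, 0.483, 0.002], [0.483, -0.876, -0.001], [0.001, 0.001, -1.0]]
contact_force: [0.5, 0.6, -0.7]
width: 0.0942
grasp_force: 0.0
scene15b 126 c [ 0.45139243 -0.37613346] rms 0.0023 ztop 0.1808 handle 0.499 n32
scene15w 218 c [ 0.61943243 -0.27729349] rms 0.0051 ztop 0.1804 handle 0.516 n68
scene15c 321 c [0.61015237 0.2772677 ] rms 0.0048 ztop 0.0809 handle 2.118 n69
side15b 448 c [ 0.44763944 -0.37719193] rms 0.0046 ztop 0.1826 handle 0.488 n104
side15w 285 c [ 0.61513671 -0.27812618] rms 0.0053 ztop 0.1823 handle 0.476 n60
side15c 222 c [0.60571546 0.27740777] rms 0.0046 ztop 0.0825 handle 2.172 n45
pos [ 0.6433 -0.2682  0.291 ] q7 -0.38 | turn [0.     0.0002 0.2428] | shift before [ 0.5809 -1.2361  0.1029] | shift after [-1.2085 -0.6363  0.1025]
```

The light grip slipped: white moved only about 2 mm. Nothing else changed. I'll regrip at 30 N, lift it a few millimetres and shift it.

```bash
python3 -m inch '[{"tx":-0.035,"ty":-0.006,"tz":0,"ax":0,"ay":0,"az":0},{"tx":-0.035,"ty":-0.006,"tz":0,"ax":0,"ay":0,"az":0},{"tx":0,"ty":0,"tz":0.05,"ax":0,"ay":0,"az":0},{"tx":0,"ty":0,"tz":0.07,"ax":0,"ay":0,"az":0},{"tx":0,"ty":0,"tz":0.07,"ax":0,"ay":0,"az":0},{"tx":0,"ty":0,"tz":0.07,"ax":0,"ay":0,"az":0},{"tx":0,"ty":0,"tz":0.05,"ax":0,"ay":0,"az":0},{"tx":0,"ty":0,"tz":0.023,"ax":0,"ay":0,"az":0},{"tx":0,"ty":0,"tz":0,"ax":0,"ay":0,"az":0}]' 1 30
python3 -m inch '[{"tx":0,"ty":0,"tz":0,"ax":0,"ay":0,"az":0},{"tx":0,"ty":0,"tz":0,"ax":0,"ay":0,"az":0},{"tx":0,"ty":0,"tz":0,"ax":0,"ay":0,"az":0},{"tx":0,"ty":0,"tz":0,"ax":0,"ay":0,"az":0},{"tx":0,"ty":0,"tz":0,"ax":0,"ay":0,"az":0},{"tx":0,"ty":0,"tz":0,"ax":0,"ay":0,"az":0}]' -1 30
python3 -m inch '[{"tx":0,"ty":0,"tz":-0.012,"ax":0,"ay":0,"az":0},{"tx":0,"ty":0,"tz":-0.01,"ax":0,"ay":0,"az":0},{"tx":0,"ty":0,"tz":0,"ax":0,"ay":0,"az":0}]'
python3 - <<'E'
from h import *
go(.6436,-.2685,.1565,.504-np.pi/2)
E
```

```text
time_s: 52.48
position: [0.6165, -0.2776, 0.1585]
tcp_rot: [[0.876, 0.483, -0.0], [0.483, -0.876, -0.0], [-0.0, -0.0, -1.0]]
contact_force: [0.2, -0.3, 0.3]
width: 0.0941
grasp_force: 0.0
time_s: 53.22
position: [0.6167, -0.2776, 0.159]
tcp_rot: [[0.876, 0.483, 0.0], [0.483, -0.876, -0.0], [0.0, 0.0, -1.0]]
contact_force: [-1.1, 1.8, 6.0]
width: 0.0617
grasp_force: 30.0
time_s: 53.6
position: [0.6167, -0.2777, 0.1678]
tcp_rot: [[0.876, 0.483, 0.0], [0.483, -0.876, -0.0], [0.0, 0.0, -1.0]]
contact_force: [0.7, -1.1, -2.8]
width: 0.0618
grasp_force: 30.0
pos [ 0.6167 -0.2777  0.1678] q7 -0.29 | turn [ 0.0001 -0.     -0.    ] | shift before [0.07   0.0123 0.0282] | shift after [0.07   0.0124 0.0282]
```

```bash
python3 -m inch '[{"tx":0.015,"ty":0.003,"tz":0,"ax":0,"ay":0,"az":0},{"tx":0.02,"ty":0.003,"tz":0,"ax":0,"ay":0,"az":0},{"tx":0.02,"ty":0.003,"tz":0,"ax":0,"ay":0,"az":0},{"tx":0.015,"ty":0.003,"tz":0,"ax":0,"ay":0,"az":0},{"tx":0,"ty":0,"tz":0,"ax":0,"ay":0,"az":0},{"tx":0,"ty":0,"tz":0.012,"ax":0,"ay":0,"az":0},{"tx":0,"ty":0,"tz":0.006,"ax":0,"ay":0,"az":0},{"tx":0,"ty":0,"tz":0.002,"ax":0,"ay":0,"az":0},{"tx":0,"ty":0,"tz":0,"ax":0,"ay":0,"az":0}]'
python3 -m inch '[{"tx":0,"ty":0,"tz":0.003,"ax":0,"ay":0,"az":0},{"tx":0,"ty":0,"tz":0,"ax":0,"ay":0,"az":0}]'
```

```text
time_s: 54.72
position: [0.6434, -0.2683, 0.1595]
tcp_rot: [[0.876, 0.483, 0.0], [0.483, -0.876, -0.0], [-0.0, 0.0, -1.0]]
contact_force: [-0.2, 1.1, -2.6]
width: 0.0623
grasp_force: 30.0
time_s: 54.98
position: [0.6435, -0.2684, 0.159]
tcp_rot: [[0.876, 0.483, 0.001], [0.483, -0.876, -0.0], [0.0, 0.0, -1.0]]
contact_force: [-3.0, 2.3, 5.0]
width: 0.062
grasp_force: 30.0
```

```bash
python3 -m inch '[{"tx":0,"ty":0,"tz":0,"ax":0,"ay":0,"az":0},{"tx":0,"ty":0,"tz":0,"ax":0,"ay":0,"az":0},{"tx":0,"ty":0,"tz":0,"ax":0,"ay":0,"az":0},{"tx":0,"ty":0,"tz":0,"ax":0,"ay":0,"az":0}]' 1 30
python3 -m inch '[{"tx":0,"ty":0,"tz":-0.05,"ax":0,"ay":0,"az":0},{"tx":0,"ty":0,"tz":-0.08,"ax":0,"ay":0,"az":0},{"tx":0,"ty":0,"tz":-0.08,"ax":0,"ay":0,"az":0},{"tx":0,"ty":0,"tz":-0.08,"ax":0,"ay":0,"az":0},{"tx":0,"ty":0,"tz":-0.04,"ax":0,"ay":0,"az":0},{"tx":0,"ty":0,"tz":0,"ax":0,"ay":0,"az":0}]'
python3 - <<'E'
from h import *
for n in("scene","side"): mug(n,.644,-.268,n+"16w",(.165,.192)); mug(n,.608,.277,n+"16c")
go(.608,.277,.25,2.12-np.pi/2)
E
```

```text
time_s: 55.48
position: [0.6434, -0.2683, 0.1583]
tcp_rot: [[0.876, 0.483, 0.0], [0.483, -0.876, -0.0], [-0.0, 0.0, -1.0]]
contact_force: [0.5, -0.2, -0.1]
width: 0.0937
grasp_force: 0.0
time_s: 56.22
position: [0.6436, -0.2685, 0.2914]
tcp_rot: [[0.876, 0.483, 0.002], [0.483, -0.876, -0.001], [0.001, 0.001, -1.0]]
contact_force: [0.8, -0.3, -1.6]
width: 0.0944
grasp_force: 0.0
scene16w 272 c [ 0.64595354 -0.26834981] rms 0.0040 ztop 0.1806 handle 0.518 n70
scene16c 318 c [0.61022669 0.27724834] rms 0.0046 ztop 0.0807 handle 2.114 n66
side16w 365 c [ 0.64158917 -0.26925326] rms 0.0043 ztop 0.1826 handle 0.469 n54
side16c 223 c [0.60568497 0.27729727] rms 0.0040 ztop 0.0823 handle 2.175 n46
pos [ 0.6432 -0.268   0.2891] q7 -0.38 | turn [-0.      0.0003  0.2428] | shift before [ 0.581  -1.2354  0.0986] | shift after [-1.208  -0.6362  0.0977]
```

White is back in its slot. Brown hasn't moved: (.608,.277), handle at 2.14 rad. Going to it.

```bash
python3 -m inch '[{"tx":0.0484,"ty":-0.103,"tz":0.007,"ax":0,"ay":0,"az":0},{"tx":0.0484,"ty":-0.103,"tz":0.007,"ax":0,"ay":0,"az":0},{"tx":0.0484,"ty":-0.103,"tz":0.007,"ax":0,"ay":0,"az":0},{"tx":0.0484,"ty":-0.103,"tz":0.007,"ax":0,"ay":0,"az":0},{"tx":0.0484,"ty":-0.103,"tz":0.007,"ax":0,"ay":0,"az":0},{"tx":0.0484,"ty":-0.103,"tz":0.007,"ax":0,"ay":0,"az":0},{"tx":0.0484,"ty":-0.103,"tz":0.007,"ax":0,"ay":0,"az":0},{"tx":0.0484,"ty":-0.103,"tz":0.007,"ax":0,"ay":0,"az":0},{"tx":0.0484,"ty":-0.103,"tz":0.007,"ax":0,"ay":0,"az":0},{"tx":0.0484,"ty":-0.103,"tz":0.007,"ax":0,"ay":0,"az":0},{"tx":0.0484,"ty":-0.103,"tz":0.007,"ax":0,"ay":0,"az":0},{"tx":0.0484,"ty":-0.103,"tz":0.007,"ax":0,"ay":0,"az":0}]'
python3 -m inch '[{"tx":0,"ty":0,"tz":0,"ax":0,"ay":0,"az":-0.026},{"tx":0,"ty":0,"tz":0,"ax":0,"ay":0,"az":-0.026},{"tx":0,"ty":0,"tz":0,"ax":0,"ay":0,"az":-0.026},{"tx":0,"ty":0,"tz":0,"ax":0,"ay":0,"az":-0.026},{"tx":0,"ty":0,"tz":0,"ax":0,"ay":0,"az":-0.026},{"tx":0,"ty":0,"tz":0,"ax":0,"ay":0,"az":-0.026},{"tx":0,"ty":0,"tz":0,"ax":0,"ay":0,"az":-0.026},{"tx":0,"ty":0,"tz":0,"ax":0,"ay":0,"az":-0.026},{"tx":0,"ty":0,"tz":0,"ax":0,"ay":0,"az":-0.026},{"tx":0,"ty":0,"tz":0,"ax":0,"ay":0,"az":-0.026},{"tx":0,"ty":0,"tz":0,"ax":0,"ay":0,"az":0}]'
python3 - <<'E'
from h import *
mug("scene",.608,.277,"s17"); mug("wrist",.608,.277,"w17")
go(.608,.277,.055,2.14-np.pi/2)
E
```

```text
time_s: 57.92
position: [0.6076, 0.2783, 0.2557]
tcp_rot: [[0.876, 0.483, -0.001], [0.483, -0.876, -0.001], [-0.001, 0.0, -1.0]]
contact_force: [-0.4, 0.3, -0.2]
width: 0.0937
grasp_force: 0.0
time_s: 59.3
position: [0.608, 0.2766, 0.2559]
tcp_rot: [[-0.536, 0.844, -0.001], [0.844, 0.536, -0.0], [0.0, -0.001, -1.0]]
contact_force: [-0.5, 0.2, -0.3]
width: 0.0943
grasp_force: 0.0
s17 319 c [0.61000559 0.2774037 ] rms 0.0051 ztop 0.0808 handle 2.115 n68
w17 810 c [0.60538357 0.2793527 ] rms 0.0054 ztop 0.0811 handle 2.134 n132
pos [0.608  0.2767 0.2562] q7 0.27 | turn [-0.0001 -0.     -0.0011] | shift before [0.0007 0.0007 0.5029] | shift after [0.0007 0.0004 0.5029]
```

View pics/w17.png

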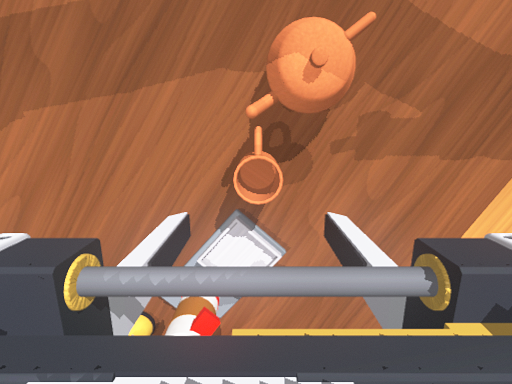

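The brown mug is centred at (258,178), handle up; the teapot is clear of the fingers. Descend, grip, lift.

```bash
python3 -m inch '[{"tx":0,"ty":0,"tz":0.05,"ax":0,"ay":0,"az":0},{"tx":0,"ty":0,"tz":0.08,"ax":0,"ay":0,"az":0},{"tx":0,"ty":0,"tz":0.08,"ax":0,"ay":0,"az":0},{"tx":0,"ty":0,"tz":0.08,"ax":0,"ay":0,"az":0},{"tx":0,"ty":0,"tz":0.08,"ax":0,"ay":0,"az":0},{"tx":0,"ty":0,"tz":0.08,"ax":0,"ay":0,"az":0},{"tx":0,"ty":0,"tz":0.053,"ax":0,"ay":0,"az":0},{"tx":0,"ty":0,"tz":0,"ax":0,"ay":0,"az":0}]' 1 30
python3 -m inch '[{"tx":0,"ty":0,"tz":0,"ax":0,"ay":0,"az":0},{"tx":0,"ty":0,"tz":0,"ax":0,"ay":0,"az":0},{"tx":0,"ty":0,"tz":0,"ax":0,"ay":0,"az":0},{"tx":0,"ty":0,"tz":0,"ax":0,"ay":0,"az":0},{"tx":0,"ty":0,"tz":0,"ax":0,"ay":0,"az":0}]' -1 30
python3 -m inch '[{"tx":0,"ty":0,"tz":-0.05,"ax":0,"ay":0,"az":0},{"tx":0,"ty":0,"tz":-0.08,"ax":0,"ay":0,"az":0},{"tx":0,"ty":0,"tz":-0.08,"ax":0,"ay":0,"az":0},{"tx":0,"ty":0,"tz":-0.08,"ax":0,"ay":0,"az":0},{"tx":0,"ty":0,"tz":-0.08,"ax":0,"ay":0,"az":0},{"tx":0,"ty":0,"tz":-0.08,"ax":0,"ay":0,"az":0},{"tx":0,"ty":0,"tz":-0.05,"ax":0,"ay":0,"az":0},{"tx":0,"ty":0,"tz":0,"ax":0,"ay":0,"az":0}]'
python3 - <<'E'
from h import *
go(.655,.148,.255,1.40-np.pi/2)
E
```

```text
time_s: 60.4
position: [0.6073, 0.2763, 0.0537]
tcp_rot: [[-0.536, 0.844, -0.002], [0.844, 0.536, -0.002], [-0.0, -0.003, -1.0]]
contact_force: [-1.2, 0.2, 1.2]
width: 0.0941
grasp_force: 0.0
time_s: 61.02
position: [0.6085, 0.277, 0.0561]
tcp_rot: [[-0.537, 0.844, 0.001], [0.844, 0.537, 0.0], [-0.0, 0.001, -1.0]]
contact_force: [-0.4, -0.1, 5.3]
width: 0.0619
grasp_force: 30.0
time_s: 62.02
position: [0.6086, 0.2769, 0.2569]
tcp_rot: [[-0.537, 0.844, 0.002], [0.844, 0.537, 0.001], [-0.0, 0.002, -1.0]]
contact_force: [0.0, 1.2, -1.8]
width: 0.0621
grasp_force: 30.0
pos [0.6086 0.2769 0.2569] q7 0.28 | turn [ 0.0003 -0.0001  0.1174] | shift before [-0.3342 -0.0751  0.0046] | shift after [-0.2978  0.1691  0.0047]
```

```bash
python3 -m inch '[{"tx":-0.067,"ty":-0.015,"tz":0,"ax":0,"ay":0,"az":0},{"tx":-0.067,"ty":-0.015,"tz":0,"ax":0,"ay":0,"az":0},{"tx":-0.067,"ty":-0.015,"tz":0,"ax":0,"ay":0,"az":0},{"tx":-0.067,"ty":-0.015,"tz":0,"ax":0,"ay":0,"az":0},{"tx":-0.066,"ty":-0.015,"tz":0,"ax":0,"ay":0,"az":0},{"tx":0,"ty":0,"tz":0,"ax":0,"ay":0,"az":0.02},{"tx":0,"ty":0,"tz":0,"ax":0,"ay":0,"az":0.02},{"tx":0,"ty":0,"tz":0,"ax":0,"ay":0,"az":0.02},{"tx":0,"ty":0,"tz":0,"ax":0,"ay":0,"az":0.02},{"tx":0,"ty":0,"tz":0,"ax":0,"ay":0,"az":0.02},{"tx":0,"ty":0,"tz":0,"ax":0,"ay":0,"az":0.0174},{"tx":0,"ty":0,"tz":0,"ax":0,"ay":0,"az":0}]'
python3 - <<'E'
from h import *
go(.655,.148,.075,1.40-np.pi/2)
mug("scene",.655,.147,"s18",(.25,.292)); mug("side",.655,.147,"d18",(.25,.292))
E
```

```text
time_s: 63.52
position: [0.6541, 0.148, 0.2541]
tcp_rot: [[0.169, 0.986, -0.002], [0.986, -0.169, -0.001], [-0.001, -0.001, -1.0]]
contact_force: [0.7, 0.4, -1.7]
width: 0.0623
grasp_force: 30.0
pos [0.6541 0.148  0.2541] q7 -0.17 | turn [-0.0002  0.0002  0.0001] | shift before [0.0009 0.0029 0.4478] | shift after [0.0003 0.0022 0.4478]
s18 443 c [0.6583 0.1484] rms 0.0073 ztop 0.2858 handle 1.454 n113
d18 486 c [0.6522 0.1477] rms 0.0046 ztop 0.2823 handle -0.361 n2
```

```bash
python3 -m inch '[{"tx":0,"ty":0.002,"tz":0.05,"ax":0,"ay":0,"az":0},{"tx":0,"ty":0,"tz":0.07,"ax":0,"ay":0,"az":0},{"tx":0,"ty":0,"tz":0.07,"ax":0,"ay":0,"az":0},{"tx":0,"ty":0,"tz":0.07,"ax":0,"ay":0,"az":0},{"tx":0,"ty":0,"tz":0.07,"ax":0,"ay":0,"az":0},{"tx":0,"ty":0,"tz":0.06,"ax":0,"ay":0,"az":0},{"tx":0,"ty":0,"tz":0.03,"ax":0,"ay":0,"az":0},{"tx":0,"ty":0,"tz":0.018,"ax":0,"ay":0,"az":0},{"tx":0,"ty":0,"tz":0.012,"ax":0,"ay":0,"az":0},{"tx":0,"ty":0,"tz":0,"ax":0,"ay":0,"az":0}]'
python3 -m inch '[{"tx":0,"ty":0,"tz":0.005,"ax":0,"ay":0,"az":0},{"tx":0,"ty":0,"tz":0.004,"ax":0,"ay":0,"az":0},{"tx":0,"ty":0,"tz":0,"ax":0,"ay":0,"az":0}]'
```

```text
time_s: 64.88
position: [0.6555, 0.1479, 0.0756]
tcp_rot: [[0.17, 0.985, 0.0], [0.985, -0.17, 0.0], [0.0, 0.0, -1.0]]
contact_force: [0.8, 0.7, -2.0]
width: 0.062
grasp_force: 30.0
time_s: 65.25
position: [0.6555, 0.1479, 0.0721]
tcp_rot: [[0.17, 0.985, 0.0], [0.985, -0.17, 0.0], [0.0, 0.0, -1.0]]
contact_force: [1.0, -0.3, -0.2]
width: 0.0624
grasp_force: 30.0
```

```bash
python3 -m inch '[{"tx":0,"ty":0,"tz":0.001,"ax":0,"ay":0,"az":0},{"tx":0,"ty":0,"tz":0,"ax":0,"ay":0,"az":0}]'
python3 -m inch '[{"tx":0,"ty":0,"tz":0,"ax":0,"ay":0,"az":0},{"tx":0,"ty":0,"tz":0,"ax":0,"ay":0,"az":0},{"tx":0,"ty":0,"tz":0,"ax":0,"ay":0,"az":0}]' 0.9
python3 -m inch '[{"tx":0,"ty":0,"tz":-0.05,"ax":0,"ay":0,"az":0},{"tx":0,"ty":0,"tz":-0.08,"ax":0,"ay":0,"az":0},{"tx":0,"ty":0,"tz":-0.08,"ax":0,"ay":0,"az":0},{"tx":0,"ty":0,"tz":-0.08,"ax":0,"ay":0,"az":0},{"tx":0,"ty":0,"tz":-0.08,"ax":0,"ay":0,"az":0},{"tx":0,"ty":0,"tz":-0.05,"ax":0,"ay":0,"az":0},{"tx":0,"ty":0,"tz":0,"ax":0,"ay":0,"az":0}]'
python3 - <<'E'
from h import *
mug("scene",.655,.147,"s19",(.08,.102)); mug("wrist",.655,.147,"w19",(.08,.102))
go(.6385,.0525,.239,1.40-np.pi/2)
E
```

```text
time_s: 65.5
position: [0.6555, 0.1479, 0.072]
tcp_rot: [[0.17, 0.985, 0.0], [0.985, -0.17, 0.0], [0.0, 0.0, -1.0]]
contact_force: [-1.2, 0.7, 6.1]
width: 0.0619
grasp_force: 30.0
time_s: 65.88
position: [0.6554, 0.1478, 0.0714]
tcp_rot: [[0.17, 0.985, 0.0], [0.985, -0.17, -0.0], [-0.0, 0.0, -1.0]]
contact_force: [0.1, 0.3, -0.1]
width: 0.0879
grasp_force: 0.0
time_s: 66.75
position: [0.6559, 0.1479, 0.2412]
tcp_rot: [[0.17, 0.985, 0.002], [0.985, -0.17, 0.001], [0.001, 0.002, -1.0]]
contact_force: [-0.2, -0.1, 0.0]
width: 0.0892
grasp_force: 0.0
s19 276 c [0.6578291  0.14900327] rms 0.0047 ztop 0.0972 handle -1.409 n157
w19 914 c [0.65462411 0.15075627] rms 0.0053 ztop 0.0972 handle 0.757 n256
pos [0.6551 0.1479 0.2389] q7 -0.17 | turn [-0.0001  0.      0.    ] | shift before [-0.2421 -0.0002 -0.0002] | shift after [-0.2421 -0.0002 -0.0003]
```

Brown stands flat in the tray. Pressing.

```bash
python3 -m inch '[{"tx":-0.042,"ty":0,"tz":0,"ax":0,"ay":0,"az":0},{"tx":-0.05,"ty":0,"tz":0,"ax":0,"ay":0,"az":0},{"tx":-0.05,"ty":0,"tz":0,"ax":0,"ay":0,"az":0},{"tx":-0.05,"ty":0,"tz":0,"ax":0,"ay":0,"az":0},{"tx":-0.05,"ty":0,"tz":0,"ax":0,"ay":0,"az":0},{"tx":0,"ty":0,"tz":0,"ax":0,"ay":0,"az":0},{"tx":0,"ty":0,"tz":0,"ax":0,"ay":0,"az":0},{"tx":0,"ty":0,"tz":0,"ax":0,"ay":0,"az":0}]' -1 10
python3 -m inch '[{"tx":0,"ty":0,"tz":0.04,"ax":0,"ay":0,"az":0},{"tx":0,"ty":0,"tz":0.02,"ax":0,"ay":0,"az":0},{"tx":0,"ty":0,"tz":0.012,"ax":0,"ay":0,"az":0},{"tx":0,"ty":0,"tz":0.02,"ax":0,"ay":0,"az":0},{"tx":0,"ty":0,"tz":0.02,"ax":0,"ay":0,"az":0},{"tx":0,"ty":0,"tz":0.012,"ax":0,"ay":0,"az":0},{"tx":0,"ty":0,"tz":0,"ax":0,"ay":0,"az":0}]'
python3 -m inch '[{"tx":0,"ty":0,"tz":0.009,"ax":0,"ay":0,"az":0},{"tx":0,"ty":0,"tz":0.004,"ax":0,"ay":0,"az":0},{"tx":0,"ty":0,"tz":0,"ax":0,"ay":0,"az":0},{"tx":0,"ty":0,"tz":0,"ax":0,"ay":0,"az":0}]'
```

```text
time_s: 67.85
position: [0.639, 0.0534, 0.2393]
tcp_rot: [[0.169, 0.986, -0.0], [0.986, -0.169, 0.0], [0.0, -0.0, -1.0]]
contact_force: [-0.1, 1.0, -0.2]
width: 0.0126
grasp_force: 0.0
time_s: 68.72
position: [0.639, 0.0525, 0.1898]
tcp_rot: [[0.17, 0.985, 0.0], [0.985, -0.17, 0.0], [0.0, 0.0, -1.0]]
contact_force: [-3.9, 0.0, 6.5]
width: 0.0003
grasp_force: 4.0
time_s: 69.22
position: [0.6392, 0.0525, 0.1861]
tcp_rot: [[0.17, 0.985, 0.001], [0.985, -0.17, 0.001], [0.001, 0.001, -1.0]]
contact_force: [-10.3, 1.0, 23.5]
width: 0.0007
grasp_force: 11.8
```

Stop reached. Back to the mug, regrip, lift.

```bash
python3 -m inch '[{"tx":0,"ty":0,"tz":-0.04,"ax":0,"ay":0,"az":0},{"tx":0,"ty":0,"tz":-0.06,"ax":0,"ay":0,"az":0},{"tx":0,"ty":0,"tz":-0.05,"ax":0,"ay":0,"az":0},{"tx":0.042,"ty":0,"tz":0,"ax":0,"ay":0,"az":0},{"tx":0.05,"ty":0,"tz":0,"ax":0,"ay":0,"az":0},{"tx":0.05,"ty":0,"tz":0,"ax":0,"ay":0,"az":0},{"tx":0.05,"ty":0,"tz":0,"ax":0,"ay":0,"az":0},{"tx":0.05,"ty":0,"tz":0,"ax":0,"ay":0,"az":0},{"tx":0,"ty":0,"tz":0,"ax":0,"ay":0,"az":0},{"tx":0,"ty":0,"tz":0,"ax":0,"ay":0,"az":0}]' 1 30
python3 - <<'E'
from h import *
mug("scene",.655,.148,"s20",(.08,.102))
go(.655,.148,.0715,1.40-np.pi/2)
E
python3 -m inch '[{"tx":0,"ty":0,"tz":0.06,"ax":0,"ay":0,"az":0},{"tx":0,"ty":0,"tz":0.08,"ax":0,"ay":0,"az":0},{"tx":0,"ty":0,"tz":0.08,"ax":0,"ay":0,"az":0},{"tx":0,"ty":0,"tz":0.08,"ax":0,"ay":0,"az":0},{"tx":0,"ty":0,"tz":0.08,"ax":0,"ay":0,"az":0},{"tx":0,"ty":0,"tz":0.05,"ax":0,"ay":0,"az":0},{"tx":0,"ty":0,"tz":0,"ax":0,"ay":0,"az":0}]' 1 30
python3 -m inch '[{"tx":0,"ty":0,"tz":0,"ax":0,"ay":0,"az":0},{"tx":0,"ty":0,"tz":0,"ax":0,"ay":0,"az":0},{"tx":0,"ty":0,"tz":0,"ax":0,"ay":0,"az":0},{"tx":0,"ty":0,"tz":0,"ax":0,"ay":0,"az":0},{"tx":0,"ty":0,"tz":0,"ax":0,"ay":0,"az":0}]' -1 30
python3 -m inch '[{"tx":0,"ty":0,"tz":-0.05,"ax":0,"ay":0,"az":0},{"tx":0,"ty":0,"tz":-0.08,"ax":0,"ay":0,"az":0},{"tx":0,"ty":0,"tz":-0.08,"ax":0,"ay":0,"az":0},{"tx":0,"ty":0,"tz":-0.08,"ax":0,"ay":0,"az":0},{"tx":0,"ty":0,"tz":-0.08,"ax":0,"ay":0,"az":0},{"tx":0,"ty":0,"tz":-0.08,"ax":0,"ay":0,"az":0},{"tx":0,"ty":0,"tz":-0.08,"ax":0,"ay":0,"az":0},{"tx":0,"ty":0,"tz":-0.04,"ax":0,"ay":0,"az":0},{"tx":0,"ty":0,"tz":0,"ax":0,"ay":0,"az":0}]'
python3 - <<'E'
from h import *
go(.5459,-.3223,.30,.504-np.pi/2)
E
```

```text
time_s: 70.47
position: [0.6554, 0.1472, 0.2447]
tcp_rot: [[0.171, 0.985, -0.0], [0.985, -0.171, -0.001], [-0.001, 0.0, -1.0]]
contact_force: [-0.8, 0.1, 0.7]
width: 0.0931
grasp_force: 0.0
s20 280 c [0.65771098 0.14897186] rms 0.0046 ztop 0.0970 handle -1.384 n157
pos [0.6554 0.1469 0.2448] q7 -0.17 | turn [ 0.      0.0001 -0.0002] | shift before [ 0.0026 -0.0016  0.4333] | shift after [ 0.0024 -0.0015  0.4333]
time_s: 71.4
position: [0.6549, 0.1473, 0.0719]
tcp_rot: [[0.171, 0.985, -0.002], [0.985, -0.171, -0.001], [-0.001, -0.001, -1.0]]
contact_force: [-0.6, 0.2, 0.6]
width: 0.0936
grasp_force: 0.0
time_s: 72.03
position: [0.6555, 0.1479, 0.0731]
tcp_rot: [[0.17, 0.985, 0.0], [0.985, -0.17, 0.0], [0.0, 0.0, -1.0]]
contact_force: [-2.0, 0.4, 5.7]
width: 0.0623
grasp_force: 30.0
time_s: 73.15
position: [0.6556, 0.1478, 0.3016]
tcp_rot: [[0.17, 0.985, 0.001], [0.985, -0.17, 0.0], [0.001, 0.001, -1.0]]
contact_force: [0.3, -0.3, -3.2]
width: 0.0622
grasp_force: 30.0
pos [0.6556 0.1478 0.3016] q7 -0.19 | turn [ 0.0001 -0.0002  0.1426] | shift before [-1.2047 -0.0702  0.0031] | shift after [-0.8076  0.8966  0.0039]
```

```bash
python3 -m inch '[{"tx":-0.1004,"ty":-0.0058,"tz":0,"ax":0,"ay":0,"az":0},{"tx":-0.1004,"ty":-0.0058,"tz":0,"ax":0,"ay":0,"az":0},{"tx":-0.1004,"ty":-0.0058,"tz":0,"ax":0,"ay":0,"az":0},{"tx":-0.1004,"ty":-0.0058,"tz":0,"ax":0,"ay":0,"az":0},{"tx":-0.1004,"ty":-0.0058,"tz":0,"ax":0,"ay":0,"az":0},{"tx":-0.1004,"ty":-0.0058,"tz":0,"ax":0,"ay":0,"az":0},{"tx":-0.1004,"ty":-0.0058,"tz":0,"ax":0,"ay":0,"az":0},{"tx":-0.1004,"ty":-0.0058,"tz":0,"ax":0,"ay":0,"az":0},{"tx":-0.1004,"ty":-0.0058,"tz":0,"ax":0,"ay":0,"az":0},{"tx":-0.1004,"ty":-0.0058,"tz":0,"ax":0,"ay":0,"az":0},{"tx":-0.1004,"ty":-0.0058,"tz":0,"ax":0,"ay":0,"az":0},{"tx":-0.1004,"ty":-0.0058,"tz":0,"ax":0,"ay":0,"az":0}]'
python3 -m inch '[{"tx":0,"ty":0,"tz":0,"ax":0,"ay":0,"az":0.02},{"tx":0,"ty":0,"tz":0,"ax":0,"ay":0,"az":0.02},{"tx":0,"ty":0,"tz":0,"ax":0,"ay":0,"az":0.02},{"tx":0,"ty":0,"tz":0,"ax":0,"ay":0,"az":0.02},{"tx":0,"ty":0,"tz":0,"ax":0,"ay":0,"az":0.02},{"tx":0,"ty":0,"tz":0,"ax":0,"ay":0,"az":0.02},{"tx":0,"ty":0,"tz":0,"ax":0,"ay":0,"az":0.0225},{"tx":0,"ty":0,"tz":0,"ax":0,"ay":0,"az":0}]'
python3 - <<'E'
from h import *
go(.5459,-.3223,.162,.504-np.pi/2)
for n in("scene","side"): mug(n,.5463,-.3221,n+"21",(.29,.335)); mug(n,.6435,-.2685,n+"21w",(.165,.192)); mug(n,.4483,-.3765,n+"21b",(.165,.192))
a=cv2.imread("pics/scene21.png");b=cv2.imread("pics/side21.png")
cv2.imwrite("pics/m21.png",np.hstack([cv2.resize(a[60:260,60:260],(400,400)),cv2.resize(b[130:330,200:400],(400,400))]))
E
```

```text
time_s: 74.65
position: [0.5452, -0.3231, 0.2993]
tcp_rot: [[0.17, 0.985, -0.002], [0.985, -0.17, 0.001], [0.0, -0.002, -1.0]]
contact_force: [1.5, 0.5, -2.5]
width: 0.0621
grasp_force: 30.0
time_s: 75.65
position: [0.5457, -0.3219, 0.2995]
tcp_rot: [[0.875, 0.484, -0.002], [0.484, -0.875, 0.0], [-0.002, -0.001, -1.0]]
contact_force: [0.6, -0.4, -2.1]
width: 0.0623
grasp_force: 30.0
pos [ 0.5457 -0.3219  0.2995] q7 -0.21 | turn [-0.0002  0.0002  0.0002] | shift before [0.0006 0.0015 0.3436] | shift after [0.0001 0.0011 0.3436]
scene21 668 c [ 0.5494 -0.3214] rms 0.0055 ztop 0.3273 handle 0.555 n85
scene21w 268 c [ 0.6459 -0.2682] rms 0.0040 ztop 0.1803 handle 0.516 n72
scene21b 109 c [ 0.4525 -0.3764] rms 0.0048 ztop 0.1799 handle 0.523 n52
side21 918 c [ 0.5456 -0.3234] rms 0.0051 ztop 0.3296 handle 0.784 n11
side21w 357 c [ 0.6416 -0.2693] rms 0.0040 ztop 0.1825 handle 0.476 n53
side21b 450 c [ 0.4477 -0.3771] rms 0.0044 ztop 0.1824 handle 0.483 n103
```

View pics/m21.png

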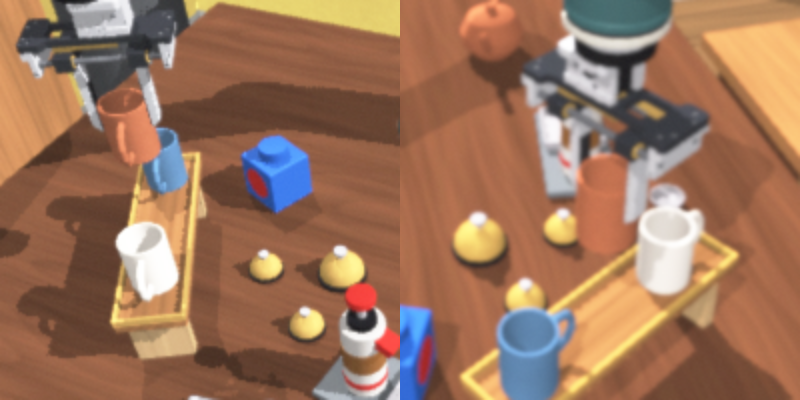

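White and blue stand in their end slots, and brown is held upright over the free middle. Lowering.

```bash
python3 -m inch '[{"tx":0,"ty":0.001,"tz":0.05,"ax":0,"ay":0,"az":0},{"tx":0,"ty":0,"tz":0.07,"ax":0,"ay":0,"az":0},{"tx":0,"ty":0,"tz":0.07,"ax":0,"ay":0,"az":0},{"tx":0,"ty":0,"tz":0.07,"ax":0,"ay":0,"az":0},{"tx":0,"ty":0,"tz":0.045,"ax":0,"ay":0,"az":0},{"tx":0,"ty":0,"tz":0.03,"ax":0,"ay":0,"az":0},{"tx":0,"ty":0,"tz":0.015,"ax":0,"ay":0,"az":0},{"tx":0,"ty":0,"tz":0.002,"ax":0,"ay":0,"az":0},{"tx":0,"ty":0,"tz":0,"ax":0,"ay":0,"az":0}]'
python3 -m inch '[{"tx":0,"ty":0,"tz":0.004,"ax":0,"ay":0,"az":0},{"tx":0,"ty":0,"tz":0.002,"ax":0,"ay":0,"az":0},{"tx":0,"ty":0,"tz":0,"ax":0,"ay":0,"az":0}]'
```

```text
time_s: 77.08
position: [0.5464, -0.3228, 0.1605]
tcp_rot: [[0.875, 0.483, 0.001], [0.483, -0.875, -0.0], [0.0, 0.001, -1.0]]
contact_force: [0.3, -0.5, -2.2]
width: 0.0622
grasp_force: 30.0
time_s: 77.45
position: [0.5462, -0.3226, 0.1575]
tcp_rot: [[0.875, 0.483, 0.0], [0.483, -0.875, -0.0], [-0.0, 0.0, -1.0]]
contact_force: [0.1, 0.4, -1.3]
width: 0.0621
grasp_force: 30.0
```

```bash
python3 -m inch '[{"tx":0,"ty":0,"tz":0.002,"ax":0,"ay":0,"az":0},{"tx":0,"ty":0,"tz":0,"ax":0,"ay":0,"az":0}]'
python3 -m inch '[{"tx":0,"ty":0,"tz":0.001,"ax":0,"ay":0,"az":0},{"tx":0,"ty":0,"tz":0,"ax":0,"ay":0,"az":0}]'
```

```text
time_s: 77.7
position: [0.5463, -0.3227, 0.1572]
tcp_rot: [[0.875, 0.483, 0.0], [0.483, -0.875, 0.0], [0.0, 0.0, -1.0]]
contact_force: [-1.4, 2.2, 4.5]
width: 0.0626
grasp_force: 30.0
time_s: 77.95
position: [0.5462, -0.3227, 0.1571]
tcp_rot: [[0.875, 0.483, 0.001], [0.483, -0.875, 0.0], [0.001, 0.0, -1.0]]
contact_force: [-3.7, 4.1, 11.9]
width: 0.0623
grasp_force: 30.0
```

```bash
python3 -m inch '[{"tx":0,"ty":0,"tz":0,"ax":0,"ay":0,"az":0},{"tx":0,"ty":0,"tz":0,"ax":0,"ay":0,"az":0},{"tx":0,"ty":0,"tz":0,"ax":0,"ay":0,"az":0},{"tx":0,"ty":0,"tz":0,"ax":0,"ay":0,"az":0}]' 1 30
python3 -m inch '[{"tx":0,"ty":0,"tz":-0.05,"ax":0,"ay":0,"az":0},{"tx":0,"ty":0,"tz":-0.08,"ax":0,"ay":0,"az":0},{"tx":0,"ty":0,"tz":-0.08,"ax":0,"ay":0,"az":0},{"tx":0,"ty":0,"tz":-0.08,"ax":0,"ay":0,"az":0},{"tx":0,"ty":0,"tz":-0.04,"ax":0,"ay":0,"az":0},{"tx":0,"ty":0,"tz":0,"ax":0,"ay":0,"az":0}]'
python3 - <<'E'
from h import *
for n in("scene","side"):
  for x,y,k in((.5463,-.3227,"n"),(.6435,-.2685,"w"),(.4483,-.3765,"b")): mug(n,x,y,n+"22"+k,(.165,.192))
  c=dict(np.load(f"pics/{n}22w.npz")); W=cloud(c).reshape(-1,3)
  m=(np.hypot(W[:,0]-.457,W[:,1]+.068)<.035)&(W[:,2]>.051)&(W[:,2]<.07); print("bell top",m.sum(),W[m].mean(0))
  m=(np.hypot(W[:,0]-.457,W[:,1]+.068)<.06)&(W[:,2]>.008)&(W[:,2]<.03); print("bell ring",m.sum(),fitc(W[m][:,:2]))
go(.457,-.068,.12,-.147)
E
```

```text
time_s: 78.45
position: [0.5461, -0.3227, 0.1563]
tcp_rot: [[0.875, 0.483, -0.0], [0.483, -0.875, -0.0], [-0.0, 0.0, -1.0]]
contact_force: [0.3, 0.4, -0.2]
width: 0.094
grasp_force: 0.0
time_s: 79.2
position: [0.5464, -0.3228, 0.2892]
tcp_rot: [[0.875, 0.483, 0.001], [0.483, -0.875, -0.001], [0.001, 0.001, -1.0]]
contact_force: [-0.6, 0.0, -0.1]
width: 0.0937
grasp_force: 0.0
scene22n 240 c [ 0.5497661 -0.3220881] rms 0.0040 ztop 0.1803 handle -2.674 n37
scene22w 267 c [ 0.64604817 -0.26843762] rms 0.0047 ztop 0.1806 handle 0.536 n96
scene22b 200 c [ 0.45140911 -0.37638959] rms 0.0039 ztop 0.1801 handle 0.508 n13
bell top 33 [ 0.46036396 -0.06709413  0.05564929]
bell ring 183 (array([ 0.4604559 , -0.06801888,  0.03121269]), np.float64(0.0036000714997278826))
side22n 404 c [ 0.54550889 -0.32302401] rms 0.0046 ztop 0.1822 handle -2.548 n194
side22w 292 c [ 0.64150108 -0.2691259 ] rms 0.0043 ztop 0.1822 handle -2.453 n135
side22b 446 c [ 0.44752223 -0.37710454] rms 0.0043 ztop 0.1828 handle 0.480 n105
bell top 44 [ 0.45547249 -0.06840521  0.05746217]
bell ring 247 (array([ 0.4562236 , -0.06560236,  0.03464387]), np.float64(0.0039041422899322117))
pos [ 0.5459 -0.3225  0.2875] q7 -0.20 | turn [-0.0002  0.0001 -0.1463] | shift before [ 0.1131 -0.664   0.4192] | shift after [ 0.5967 -0.3131  0.4187]
```

All three mugs stand on the ledge, tops at about 181 mm. Now the large bell, button at (.458,-.068) and 57 mm high in both views.

```bash
python3 -m inch '[{"tx":0.0165,"ty":-0.095,"tz":0,"ax":0,"ay":0,"az":0},{"tx":0.0165,"ty":-0.095,"tz":0,"ax":0,"ay":0,"az":0},{"tx":0.0165,"ty":-0.095,"tz":0,"ax":0,"ay":0,"az":0},{"tx":0.0165,"ty":-0.095,"tz":0,"ax":0,"ay":0,"az":0},{"tx":0.0165,"ty":-0.095,"tz":0,"ax":0,"ay":0,"az":0},{"tx":0.0165,"ty":-0.095,"tz":0,"ax":0,"ay":0,"az":0},{"tx":0.0165,"ty":-0.095,"tz":0,"ax":0,"ay":0,"az":0},{"tx":0,"ty":0,"tz":0,"ax":0,"ay":0,"az":0},{"tx":0,"ty":0,"tz":0,"ax":0,"ay":0,"az":0}]' -1 10
python3 -m inch '[{"tx":0,"ty":0,"tz":0.06,"ax":0,"ay":0,"az":0},{"tx":0,"ty":0,"tz":0.08,"ax":0,"ay":0,"az":0},{"tx":0,"ty":0,"tz":0.08,"ax":0,"ay":0,"az":0},{"tx":0,"ty":0,"tz":0.08,"ax":0,"ay":0,"az":0},{"tx":0,"ty":0,"tz":0.08,"ax":0,"ay":0,"az":0},{"tx":0,"ty":0,"tz":0.06,"ax":0,"ay":0,"az":0},{"tx":0,"ty":0,"tz":0.03,"ax":0,"ay":0,"az":0},{"tx":0,"ty":0,"tz":0,"ax":0,"ay":0,"az":0}]'
python3 - <<'E'
from h import *
go(.4579,-.0677,.071,.504-np.pi/2)
a=manip.capture("scene")["pixels"];b=manip.capture("side")["pixels"]
cv2.imwrite("pics/m23.png",np.hstack([cv2.resize(a[150:250,180:280],(400,400)),cv2.resize(b[180:280,180:280],(400,400))]))
E
```

```text
time_s: 80.62
position: [0.4581, -0.0676, 0.2883]
tcp_rot: [[0.875, 0.484, 0.0], [0.484, -0.875, 0.0], [0.0, 0.0, -1.0]]
contact_force: [0.5, -0.4, -0.2]
width: 0.0079
grasp_force: 0.0
time_s: 81.62
position: [0.4579, -0.0685, 0.1]
tcp_rot: [[0.876, 0.482, -0.001], [0.482, -0.876, -0.001], [-0.001, 0.0, -1.0]]
contact_force: [-0.1, 0.2, -0.4]
width: 0.0005
grasp_force: 0.0
pos [ 0.4579 -0.0685  0.1   ] q7 -0.50 | turn [ 0.0001  0.0002 -0.0002] | shift before [ 0.0012 -0.0018  0.0725] | shift after [ 0.0011 -0.0018  0.0725]
```

View pics/m23.png

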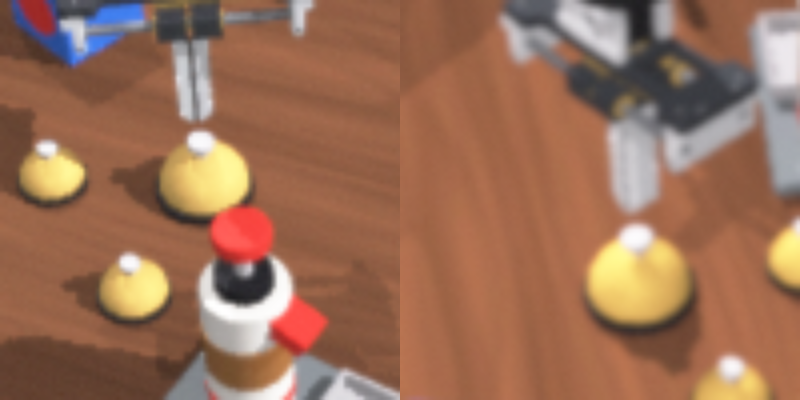

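In both panels the closed fingers stand directly above the large bell's button ((200,140) left, (637,237) right). Press.

```bash
python3 -m inch '[{"tx":0.001,"ty":-0.002,"tz":0.04,"ax":0,"ay":0,"az":0},{"tx":0,"ty":0,"tz":0.025,"ax":0,"ay":0,"az":0},{"tx":0,"ty":0,"tz":0.015,"ax":0,"ay":0,"az":0},{"tx":0,"ty":0,"tz":0.01,"ax":0,"ay":0,"az":0},{"tx":0,"ty":0,"tz":0,"ax":0,"ay":0,"az":0}]'
python3 -m inch '[{"tx":0,"ty":0,"tz":0.006,"ax":0,"ay":0,"az":0},{"tx":0,"ty":0,"tz":0,"ax":0,"ay":0,"az":0},{"tx":0,"ty":0,"tz":0,"ax":0,"ay":0,"az":0}]'
```

```text
time_s: 82.35
position: [0.4578, -0.0665, 0.0642]
tcp_rot: [[0.875, 0.483, -0.001], [0.483, -0.875, 0.0], [-0.0, -0.0, -1.0]]
contact_force: [-3.6, 3.3, 5.0]
width: 0.0006
grasp_force: 2.2
time_s: 82.72
position: [0.4581, -0.0666, 0.0628]
tcp_rot: [[0.876, 0.483, 0.0], [0.483, -0.876, 0.001], [0.001, -0.001, -1.0]]
contact_force: [-10.8, 4.6, 32.0]
width: 0.0004
grasp_force: 15.9
```

32 N at the bell's stop. Lift clear and do a last check.

```bash
python3 -m inch '[{"tx":0,"ty":0,"tz":-0.04,"ax":0,"ay":0,"az":0},{"tx":0,"ty":0,"tz":-0.08,"ax":0,"ay":0,"az":0},{"tx":0,"ty":0,"tz":-0.08,"ax":0,"ay":0,"az":0},{"tx":0,"ty":0,"tz":-0.08,"ax":0,"ay":0,"az":0},{"tx":0,"ty":0,"tz":-0.08,"ax":0,"ay":0,"az":0},{"tx":0,"ty":0,"tz":0,"ax":0,"ay":0,"az":0},{"tx":0,"ty":0,"tz":0,"ax":0,"ay":0,"az":0}]'
python3 - <<'E'
from h import *
for n in("scene","side"):
  for x,y,k in((.5463,-.3227,"n"),(.6435,-.2685,"w"),(.4483,-.3765,"b")): mug(n,x,y,n+"24"+k,(.165,.192))
cv2.imwrite("pics/fin.png",np.hstack([cv2.resize(cv2.imread(f"pics/{n}24w.png"),(400,300)) for n in("scene","side")]))
E
```

```text
time_s: 83.6
position: [0.4578, -0.0664, 0.2056]
tcp_rot: [[0.875, 0.484, 0.0], [0.484, -0.875, 0.0], [0.0, -0.0, -1.0]]
contact_force: [0.6, -0.1, -0.3]
width: 0.0006
grasp_force: 0.0
scene24n 239 c [ 0.54959383 -0.32206097] rms 0.0045 ztop 0.1801 handle -2.658 n35
scene24w 274 c [ 0.64609691 -0.26838862] rms 0.0047 ztop 0.1803 handle 0.532 n96
scene24b 202 c [ 0.45143627 -0.37626896] rms 0.0038 ztop 0.1803 handle 0.489 n13
side24n 407 c [ 0.54561968 -0.32312006] rms 0.0044 ztop 0.1829 handle -2.542 n200
side24w 366 c [ 0.64142914 -0.26939642] rms 0.0041 ztop 0.1822 handle -2.459 n140
side24b 448 c [ 0.44766516 -0.3770995 ] rms 0.0047 ztop 0.1824 handle 0.484 n104
```

View pics/fin.png

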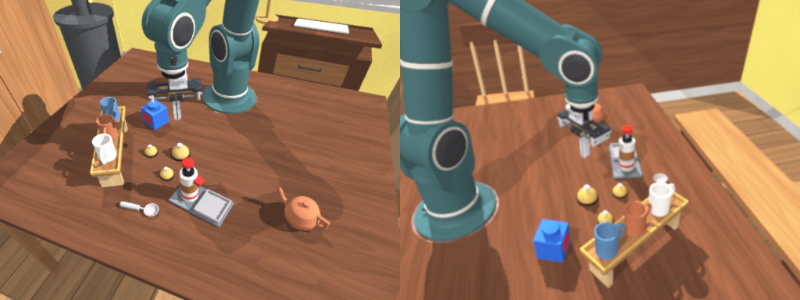

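The final picture shows all three mugs upright on the ledge (left panel (108,105), (105,125), (103,148)). The teapot, caddy and spoon are untouched, and the robot is clear of everything.

```bash
python3 -c "
from plant import manip
print(manip.close_job())"
```

```text
the job is handed in; nothing more can be done
None
```

The job is handed in: white, blue and brown each went through the tray and plunger in order, all three stand upright on the ledge, and the bell was pressed to its stop; white was knocked about 3 cm along the ledge and I moved it back, and the plunger reached its stop each time though no tablet could be seen in the pictures.

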